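# Dish up a pickled onion from the tipping carousel

## Robot

A 6-joint arm with a two-finger parallel gripper is mounted at the origin on a cart in front of the work surface, level with it; the furniture and walls round the work are solid. World frame = base frame: x ahead of the robot, y to its left, z up, the work surface at z = 0. Lengths are in m, angles in rad, forces in N, time in s.
With the tool pointing down it reaches from about 0.25 to 0.725 m from the base axis. Payload 4 kg.
Tool frame: the origin (TCP) lies at the very end of the fingers, on their centre line; the grasp point (between the pads) lies 19 mm behind it; z points along the fingers, y is the direction in which the jaws open and shut (so a half turn about z gives the same grasp; the last joint's range is limited). The gripper opens to 85 mm and grips with 20 to 120 N. Pads are 22 mm wide; open, the fingers measure 114 mm over their backs; the gripper's body (76 mm by 85 mm) begins 54 mm behind the grasp point. The pads swing forward as they close: fully open they stand 13 mm farther back than shut.
Start: joints at [1.343, 0.241, 0.005, 1.335, 0, 1.571], TCP at [0.113, 0.487, 0.231] pointing down, gripper open.
Joint ranges: [-2.72, 2.72], [-1.05, 1.87], [-1.09, 1.28], [-1.99, 2.15], [-1.42, 1.44], [-3.14, 3.14]. Speed limits (rad/s): [2.79, 2.79, 3.14, 3.14, 3.14, 3.14].

## Interface

Orientations are given as a 3x3 rotation matrix whose columns are the frame's x, y, z axes.
In Python, from cell import ctrl, optics, job_done gives the robot as it stands.
- The arm moves only by the tool apply_moves, never from a script. Its argument "series" is one flat list of numbers, 6 for each row, row after row: the shift along the tool's x, y, z in m, then the turn, a rotation vector about the tool's x, y, z in degrees. A call has 1 to 8 rows; each row shifts and turns the commanded pose from where the row before left it, along the tool's axes as they then stand; what a row does not reach is not made up. A row lasts 1/10 s, in which the tool goes at most 50 mm and 8.59 degrees, less where a joint would pass 70% of its speed; a pose out of reach is approached as far as the arm can. A call with a gripper value outside its range is refused whole. "grip" is the opening, from 0 (shut) to 1 (fully open), set as the call begins (left out, the last holds). The fingers move at their own pace and stop on an object; "force" is the grip in N (left out, the last holds). Time passes only in rows, so rows that do not move let the fingers close. It gives the time, the measured TCP pose, the force and the opening at its end, in the units of the state.
- ctrl.observe(): the state, without advancing time (a new reading comes with each control period).
- optics.snapshot(name): name is "scene" or "top" or "wrist"; returns a dict with "img" (480x640x3 uint8, blue, green, red), "mtx" (3x3 intrinsics, pixels), "cam_to_world" (4x4, takes a point from camera to world coordinates); the wrist camera has in their place "hand_eye" (4x4, takes a point from camera to tool coordinates, whose origin is the TCP and whose axes are the flange's). Camera axes: x right, y up, looking along -z (the intrinsics and any distortion apply to the point x, -y, -z); pixel columns grow to the right and rows downward; lengths in m; the calibration is good to about 2 mm. A picture is of the moment at which its call begins: read the wrist's pose just before it. There is no depth.
- job_done(): hands the job in, once; it reports no verdict.
The state is a dict: "time": time; "qpos": joint angles; "qd": joint speeds; "effort": joint torques, N m; "tcp_pos": TCP position; "tool_rot": TCP orientation; "force": force on the tool from outside, world axes, zero at the start; "torque": the same for the moment, N m; "opening": finger opening in m.
Only numpy, scipy, OpenCV 4.12 (cv2) and the standard library are available. Lean on these libraries where they do the work, as an engineer would, in place of code of your own. Each camera call takes 0.05 s, during which the arm holds its last target.

## Task

An order wants a pickled onion in a pot. Stand the steel ramekin upright on the middle of the round pot rest under the carousel's spout and turn the carousel by its knob until the onion's compartment faces the spout; then lift the carousel's bar handle to tip the onion out through the spout into the ramekin, and let the carousel back down level. Finally stand the ramekin, with the onion in it, upright on the middle of the order pad; the eggs and the gherkin stay in the carousel, and the dredger, bottle and dip tub stay where they are.

Things in the scene. Friction and masses are not known exactly. Their poses are not given: they have to be found in the camera images.
- stand: Fixed, screwed-down steel stand of the carousel. Origin on the worktop below the carousel's middle; its -y axis points the way the spout points, +y to the handle, z up. Plate 262 mm wide in front, 215 mm deep, 4 mm thick, with a 52 mm wide tongue towards -y that ends in the pot rest; two cheeks (x = +-126, y = -70 mm, 6 mm thick, 60 mm wide, 160 mm high) carry the tipping pivot.
- pot_rest (a point): Middle of the top of the pot rest, a flat round rubber-topped plate 84 mm across, 4 mm thick, at (0, -195, 4) mm in the stand's frame. What leaves the spout of the tipped drum drops here. The level drum's spout hangs over it, so no gripper comes in from straight above: it must lean outwards (wrist away along the stand's -y) by some 40 to 48 degrees.
- spout (a point): Middle of the spout's lip, at (0, -170, 145) mm in the stand's frame when level. The spout is 80 mm wide, starts at the skirt, and has side walls up to 205 mm above the worktop; beyond the lip a splash guard runs on to y = -223 mm, from 160 to 205 mm above the worktop, open below. Fully tipped, the lip comes down to about 84 mm and the guard to 66 mm above the worktop.
- pivot (a point): Middle of the tipping pivot, which runs along the stand's x axis: at (0, -70, 130) mm in the stand's frame.
- drum (a joint): Tipping angle (rad) of the drum (steel pan with skirt, spout and handle, carrying the wheel) about the pivot: 0 = level on its stops, where gravity returns it, damped, when let go; up to 0.62 = spout down, handle up. What lies in the compartment at the spout rolls or slides out somewhere between 0.3 and 0.58. Lifting the handle takes about 5 N.
- handle (a point): Middle of the bar handle, a round black grip 15 mm thick, 84 mm long, parallel to the pivot: at (0, 165, 205) mm in the stand's frame when level, 41 mm clear of the skirt. It moves on an arc of 247 mm about the pivot, up and towards the spout.
- drum_centre (a point): Centre of the carousel's floor, at (0, 0, 140) mm in the stand's frame when level. The skirt round it is 232 mm across, its rim 190 mm above the worktop, open only at the spout (mouth 78 mm wide). The spout's floor rises outwards by 8 degrees, so things stay in while the drum is level.
- wheel (a joint): Angle (rad) of the wheel (floor disc, hub, knob, five vanes 44 mm high), counter-clockwise positive from above; turns past a full turn either way and stays where it is left (friction 0.12 N m). Five compartments of 72 degrees: one faces the spout exactly at 0 and at each multiple of 1.2566. The floor turns with it and carries what lies on it.
- knob (a point): Grip point of the wheel's knob on its axis, 215 mm above the worktop. The knob is a black bar 50 mm long, 13 mm thick and 32 mm high (197 to 229 mm above the worktop); at wheel = 0 its length runs along the stand's x axis, and it turns with the wheel. The vanes end 184 mm above the worktop.
- onion: The pickled onion: round and squat, 34 mm across and 34 mm high with a small flat root end 12 mm across; the only one. Origin at the middle of its root end. It starts in one of the four filled compartments, about 70 mm from the carousel's centre, standing on the floor. 25 g.
- onion_middle (a point): Middle of the onion, 16 mm above its root end.
- egg_1: A pickled egg, 52 x 42 mm, lying in another compartment; origin at its underside as it starts.
- egg_2: The other pickled egg, 52 x 42 mm; likewise.
- gherkin: A gherkin, 62 mm long and 26 mm thick, lying in another compartment; likewise. The compartment at the spout starts empty.
- pot: The steel ramekin, empty at the start, on the worktop between the carousel and the order pad: 67 mm across the rim, about 50 mm across the foot, 52 mm high, tapering; mouth about 60 mm. Origin at the middle of its underside, z up. 110 g. It may be gripped across the rim, or by the rim. A hot cabinet hangs over the back of the worktop (from about x = 0.7 m, 0.33 m up): keep the wrist clear, best leaning a little towards the robot.
- pad: The order pad, 116 x 74 x 9 mm, lying flat on the worktop and staying put; origin at the middle of its underside, x along its length.
- salt_dredger: Bystander: aluminium salt dredger, 68 mm across, 115 mm high; origin at the middle of its underside.
- vinegar_bottle: Bystander: brown vinegar bottle with a pointed cap, 58 mm across, 206 mm high; origin at the middle of its underside.
- dip_tub: Bystander: lidded dip tub, 66 x 73 x 37 mm; origin at the middle of its underside.
Things that resemble listed ones, but are neither listed nor needed, are in the scene too. What is shaped like the pot but blue or red is not meant.

How it is judged:
On the way, in this order (a step that is already met when the one before it is completed fails the run):
1. the pot stands on the pot rest (within 18 mm of its middle, upright) and the onion's compartment faces the spout, the carousel level (horizontal distance between pot and pot_rest below 0.018 m and height (world z) of pot below 0.008 m and angle between pot's own z axis and vertical below 0.1 rad and x of onion_middle in the frame of stand between -0.034 and 0.034 m and y of onion_middle in the frame of stand below -0.02 m and height (world z) of onion_middle above 0.12 m and value of joint drum below 0.05 rad), for 0.2 s.
2. with the pot on its rest and the carousel tipped (over 0.3 rad) the onion has dropped into the pot (value of joint drum above 0.3 rad and horizontal distance between pot and pot_rest below 0.025 m and horizontal distance between onion_middle and pot below 0.02 m and z of onion_middle in the frame of pot between 0.01 and 0.04 m), for 0.1 s.
3. the carousel is down level again, the pot still on its rest with the onion in it (value of joint drum below 0.03 rad and horizontal distance between pot and pot_rest below 0.03 m and horizontal distance between onion_middle and pot below 0.02 m and z of onion_middle in the frame of pot between 0.01 and 0.04 m), for 0.1 s.
At the end, for the whole second after the job is handed in: The pot stands upright and still on the order pad (middle within 30 mm of the pad's middle), the onion lies in it, and the carousel is level (within 0.03 rad) with the eggs and the gherkin in it (horizontal distance between onion_middle and pot below 0.02 m and z of onion_middle in the frame of pot between 0.01 and 0.04 m and horizontal distance between pot and pad below 0.03 m and height (world z) of pot between 0.005 and 0.014 m and angle between pot's own z axis and vertical below 0.12 rad and linear speed of pot below 0.05 m/s and value of joint drum below 0.03 rad and distance between each of egg_1, egg_2, gherkin and drum_centre below 0.13 m); the robot touches nothing.
It fails at once if an egg or the gherkin comes out of the carousel (distance between any of egg_1, egg_2, gherkin and drum_centre above 0.135 m).
It fails at once if the salt dredger, the vinegar bottle or the dip tub is moved by more than 3 cm or tipped over (distance of any of salt_dredger, vinegar_bottle, dip_tub from where it was at the start of the episode above 0.03 m or angle between any of salt_dredger, vinegar_bottle's own z axis and vertical above 0.5 rad).
It fails at once if the pot is tipped over (angle between pot's own z axis and vertical above 0.7 rad).
It also fails if it takes over 72 s, if anything falls off the work surface, if the arm or the gripper's body presses on something with over 40 N, if the wrist force passes 120 N, or if a joint passes its speed limit or range.

## Working session

There is one attempt and no reset: what is moved stays moved. The work goes in short steps, Python scripts to look and compute and a tool call to move; the robot and the scene stay as the last step left them, time stands still between calls to the robot, and variables do not carry over. Pictures are saved under pics/ and viewed, and the job is handed in when it is done.

Besides the shell and the picture viewer there is one more tool, called as name(argument=value, ...) on one line, values as JSON. apply_moves: Moves the arm, as the interface text tells. Its arguments: {"type":"object","properties":{"series":{"type":"array"},"grip":{"type":"number"},"force":{"type":"number"}},"required":["series"]}

```bash
mkdir -p pics; ls; python3 - <<'E'
from cell import ctrl, optics
import cv2,numpy as np
s=ctrl.observe(); print(s)
for n in ("scene","top","wrist"):
    d=optics.snapshot(n); cv2.imwrite(f"pics/{n}0.png",d["img"])
    np.savez(f"{n}0.npz",**{k:v for k,v in d.items()})
    print(n,d["mtx"].tolist(),{k:np.round(v,4).tolist() for k,v in d.items() if k not in("img","mtx")})
E
```

```text
pics
{'time': 0.0, 'qpos': array([ 1.34304912e+00,  2.41408235e-01,  3.73045037e-03,  1.33519855e+00,
       -2.56092427e-05,  1.57078300e+00]), 'qd': array([ 9.11255189e-04,  1.76167391e-04, -1.24131329e-03,  9.79612655e-05,
        1.85197619e-04, -1.78285468e-03]), 'effort': array([-1.19204939e-03, -3.72319508e+01,  2.52407902e+01,  1.71615294e-02,
       -8.23348319e-05, -8.63673932e-06]), 'tcp_pos': array([0.11275735, 0.48647448, 0.2304177 ]), 'tool_rot': array([[-9.74180532e-01,  2.25770002e-01, -4.44682172e-04],
       [ 2.25770438e-01,  9.74178413e-01, -2.03207347e-03],
       [-2.55814585e-05, -2.08000250e-03, -9.99997836e-01]]), 'force': array([ 0.16229368, -0.0029494 , -0.71204183]), 'torque': array([0.01917   , 0.02600141, 0.03501518]), 'opening': 0.08518763565620607}
scene [[449.7851995661068, 0.0, 318.83390674838626], [0.0, 449.7851995661068, 241.12398843902693], [0.0, 0.0, 1.0]] {'cam_to_world': [[0.8765, 0.3249, -0.3553, 0.2704], [-0.4814, 0.6042, -0.635, -0.5435], [0.0083, 0.7276, 0.6859, 0.787], [0.0, 0.0, 0.0, 1.0]]}
top [[473.4131011348945, 0.0, 319.8086098432748], [0.0, 473.4131011348945, 242.75966311094584], [0.0, 0.0, 1.0]] {'cam_to_world': [[-0.0255, 0.9969, -0.0748, 0.5135], [-0.9997, -0.0253, 0.004, 0.0417], [0.0021, 0.0749, 0.9972, 1.2528], [0.0, 0.0, 0.0, 1.0]]}
wrist [[375.3736647660725, 0.0, 318.0123294355835], [0.0, 375.3736647660725, 238.37853374825406], [0.0, 0.0, 1.0]] {'hand_eye': [[0.0012, 0.9555, 0.2951, 0.0754], [1.0, -0.0014, 0.0006, -0.0004], [0.001, 0.2951, -0.9555, -0.144], [0.0, 0.0, 0.0, 1.0]]}
```

View pics/scene0.png

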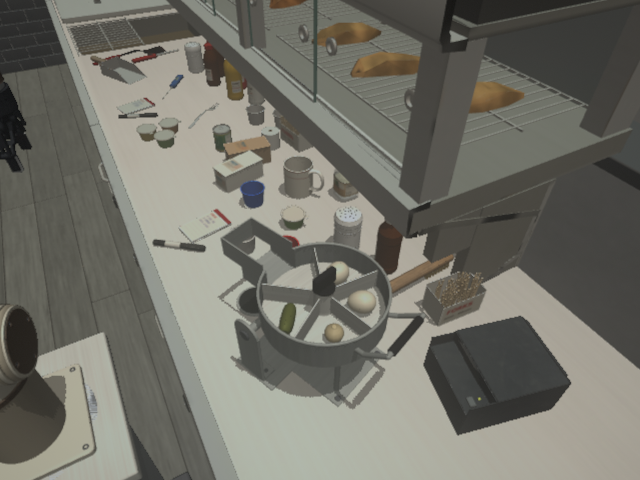

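View pics/top0.png

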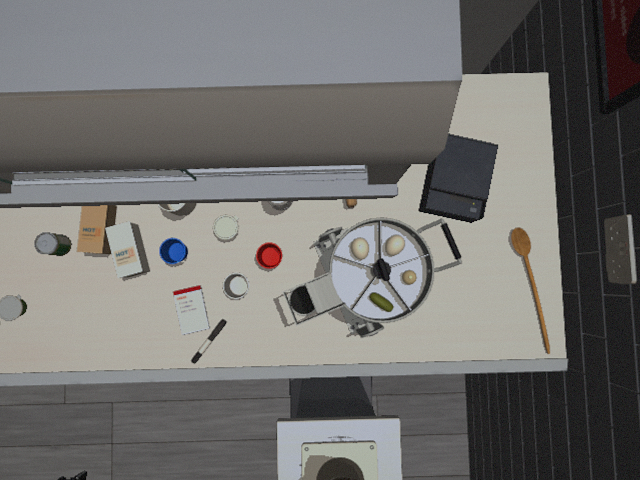

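View pics/wrist0.png

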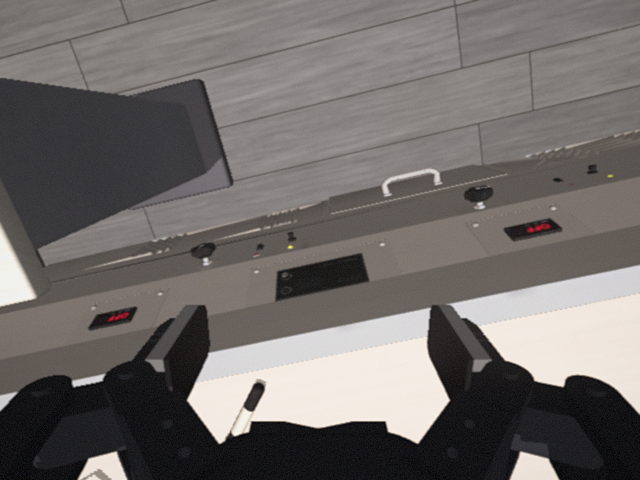

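The top view shows the carousel's centre at about (380,270), with the onion at (409,278), eggs at (359,248) and (396,244), and the gherkin at (381,301). The spout points left to (295,300) and the handle is at (450,240).

Possible pots in the top view:
- (235,286): grey
- (225,228): filled or cream
- (173,251): blue
- (268,256): red

The pad candidate is at (190,308). I'll enlarge these next.

```bash
cat > h.py <<'E'
import numpy as np, cv2
def load(n): return np.load(n+".npz")
def ray(d,uv,T=None):
    K=d["mtx"];T=d["cam_to_world"] if T is None else T
    p=np.linalg.inv(K)@np.array([uv[0],uv[1],1.]); v=T[:3,:3]@np.array([p[0],-p[1],-p[2]])
    return T[:3,3],v/np.linalg.norm(v)
def onz(d,uv,z,T=None):
    o,v=ray(d,uv,T); return o+v*(z-o[2])/v[2]
def tri(r):
    A=np.zeros((3,3));b=np.zeros(3);Ps=[]
    for o,v in r:
        M=np.eye(3)-np.outer(v,v);A+=M;b+=M@o
    p=np.linalg.solve(A,b); return p,[np.linalg.norm(np.cross(p-o,v)) for o,v in r]
def proj(d,P,T=None):
    T=d["cam_to_world"] if T is None else T
    c=T[:3,:3].T@(np.asarray(P)-T[:3,3]); u=d["mtx"]@np.array([c[0],-c[1],-c[2]]); return u[:2]/u[2]
E
python3 - <<'E'
import cv2
a=cv2.imread("pics/top0.png"); b=cv2.imread("pics/scene0.png")
cv2.imwrite("pics/ct1.png",cv2.resize(a[200:350,150:350],None,fx=4,fy=4,interpolation=cv2.INTER_CUBIC))
cv2.imwrite("pics/ct2.png",cv2.resize(a[200:350,270:470],None,fx=4,fy=4,interpolation=cv2.INTER_CUBIC))
cv2.imwrite("pics/cs1.png",cv2.resize(b[140:290,150:350],None,fx=4,fy=4,interpolation=cv2.INTER_CUBIC))
cv2.imwrite("pics/cs2.png",cv2.resize(b[220:400,220:440],None,fx=3.3,fy=3.3,interpolation=cv2.INTER_CUBIC))
E
```

```text
(no output)
```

View pics/ct1.png

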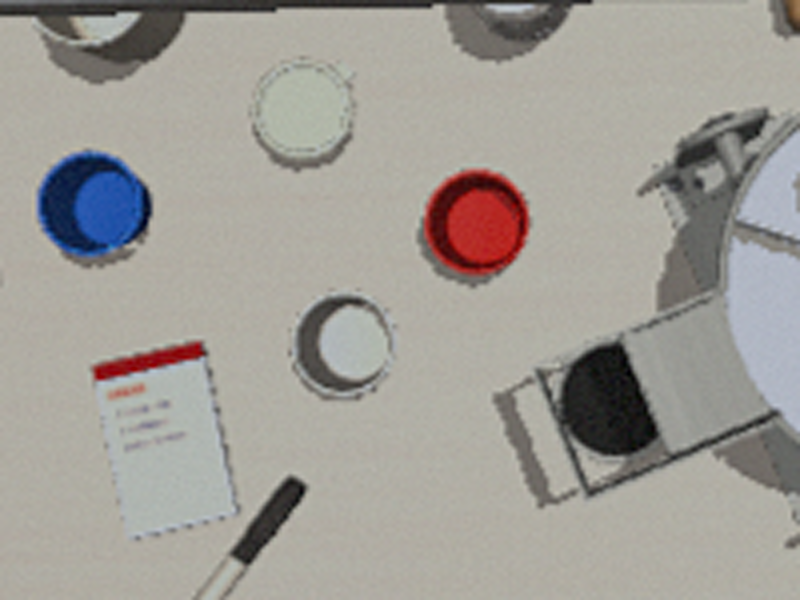

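View pics/ct2.png

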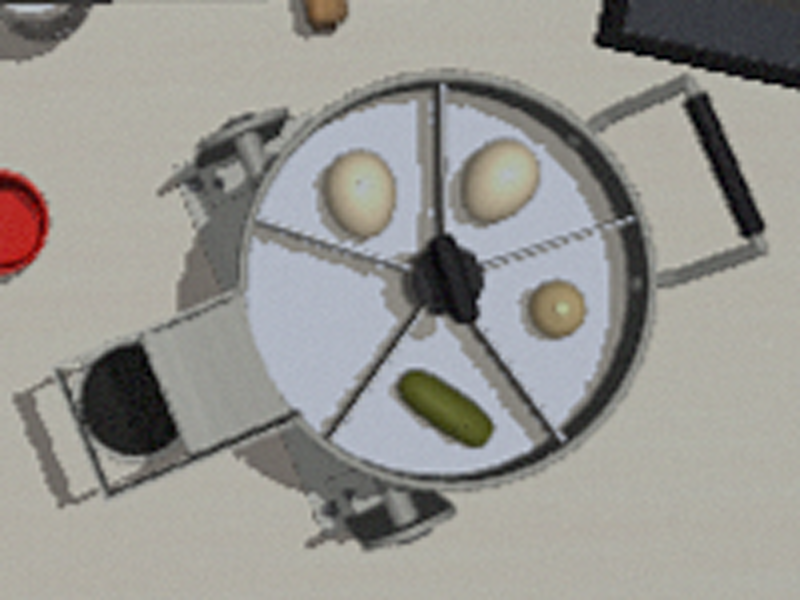

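View pics/cs1.png

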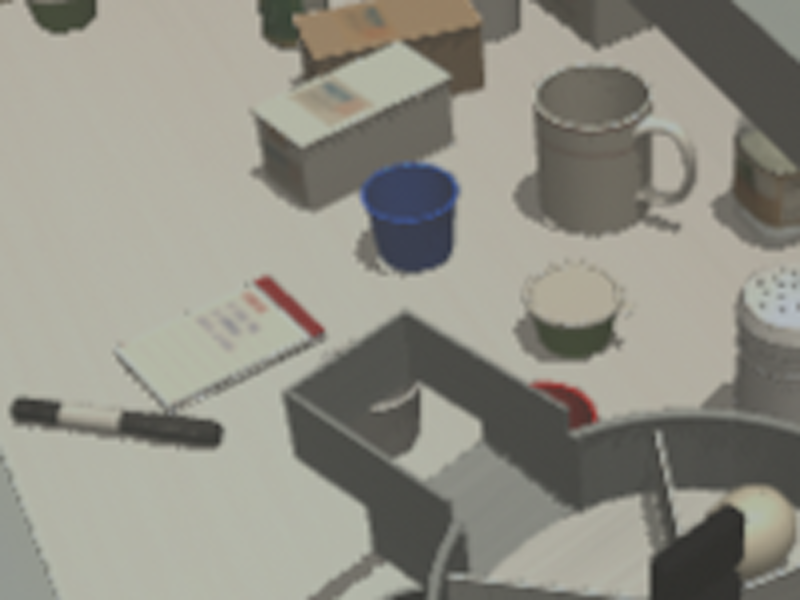

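View pics/cs2.png

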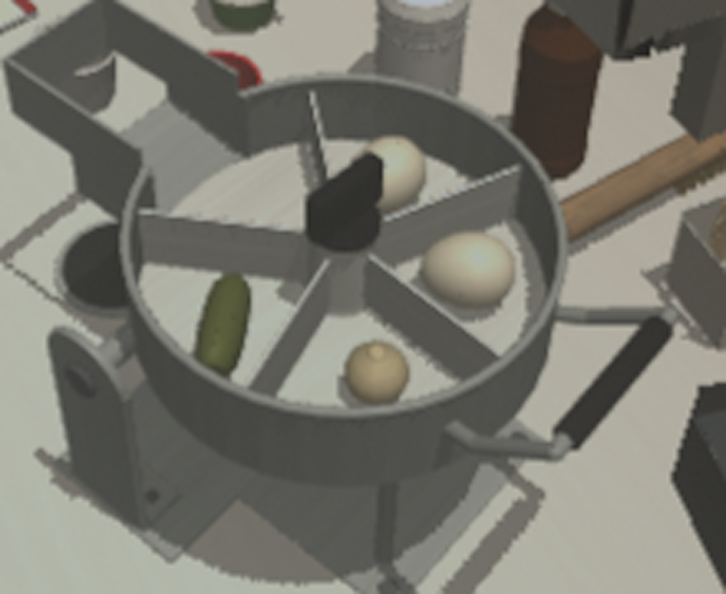

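The plain grey open ramekin at top (236,286) is the pot, seen behind the guard at scene (245,240). It is the only steel one: the others are blue, red and a cream-lidded green cup. The pad is at top (190,308). The onion is at top (409,278) and scene (334,332): it has a tip and is small and round. Next I'll triangulate.

```bash
cat > m1.py <<'E'
from h import *
t=load("top0");s=load("scene0")
def cc(img,box,thr):
    x0,y0,x1,y1=box;g=img[y0:y1,x0:x1].max(2);m=(g<thr).astype(np.uint8)
    n,l,st,ce=cv2.connectedComponentsWithStats(m);i=1+np.argmax(st[1:,4]);pts=np.argwhere(l==i)[:,::-1].astype(np.float32)
    r=cv2.minAreaRect(pts);return ce[i]+[x0,y0],st[i],(r[0][0]+x0,r[0][1]+y0),r[1:]
ht=cc(t["img"],(438,215,468,268),50);hs=cc(s["img"],(388,312,425,358),60)
print(ht);print(hs)
p,e=tri([ray(t,ht[2]),ray(s,hs[2])]);print("handle",p,e)
# knob top ends from crops
kt=cc(t["img"],(370,255,392,283),60);print("knob top",kt)
def T(u,v):return (270+u/4,200+v/4)
def S(u,v):return (220+u/3.3,220+v/3.3)
def S1(u,v):return (150+u/4,140+v/4)
def T1(u,v):return (150+u/4,200+v/4)
for nm,a,b in [("guard outer corner far",T(60,368),S1(407,314)),("guard corner near",T(108,492),S1(287,393)),
   ("onion",T(557,309),S(377,370)),("padc red far",T1(203,343),S1(323,335)),("pad red left",T1(94,368),S1(266,278)),("pad bl",T1(133,538),S1(118,352)),("pad br",T1(238,512),S1(168,408))]:
    p,e=tri([ray(t,a),ray(s,b)]);print(nm,p.round(4),np.round(e,4))
# rim ellipse top
print("pot rim z.052",onz(t,T1(343,345),.052))
for z in(.205,.229): print("knob",onz(t,kt[2],z))
pad=np.mean([onz(t,T1(*q),.009) for q in[(203,343),(94,368),(133,538),(238,512)]],0);print("pad",pad)
q=[onz(t,T1(*q),.009) for q in[(203,343),(94,368),(133,538),(238,512)]];print(np.linalg.norm(q[0]-q[1]),np.linalg.norm(q[1]-q[2]))
E
python3 m1.py
```

```text
(array([450.81818182, 241.07177033]), array([  3,   9,  20,  35, 209], dtype=int32), (450.7409839630127, 241.05081939697266), ((36.64628982543945, 5.7832417488098145), 66.37062072753906))
(array([406.11452514, 334.59217877]), array([  1,   4,  34,  40, 358], dtype=int32), (405.88831901550293, 334.9789352416992), ((8.14812183380127, 45.900146484375), 40.42607498168945))
handle [ 0.58873669 -0.25365486  0.20436233] [np.float64(0.00020311582221010756), np.float64(0.00020311582221005167)]
knob top (array([381.39426523, 269.53405018]), array([  3,   1,  18,  25, 279], dtype=int32), (381.5294122695923, 267.8823528289795), ((17.947635650634766, 22.313276290893555), 14.03624439239502))
guard outer corner far [0.4857 0.1168 0.2045] [0.0004 0.0004]
guard corner near [0.4156 0.0925 0.2017] [0.0012 0.0012]
onion [ 0.5114 -0.1676  0.1568] [0.0009 0.0009]
padc red far [0.5028 0.3521 0.0026] [0.001 0.001]
pad red left [0.4886 0.4227 0.0058] [0.0012 0.0012]
pad bl [0.3782 0.398  0.0041] [0.0017 0.0017]
pad br [0.392  0.3298 0.0045] [0.0004 0.0004]
pot rim z.052 [0.49886137 0.25190411 0.052     ]
knob [ 0.53293707 -0.09752112  0.205     ]
knob [ 0.53249095 -0.09433324  0.229     ]
pad [0.43966274 0.3747687  0.009     ]
0.07269388207466983 0.11323178305084874
```

```bash
cat >> h.py <<'E'
from scipy.spatial.transform import Rotation as Ro
A=np.deg2rad(111.2)
U=np.array([np.cos(A),np.sin(A),0]); V=-U; SX=np.array([V[1],-V[0],0]); Z=np.array([0,0,1.])
O=np.array([.530,-.1015,0])
def st(p): return O+SX*p[0]+V*p[1]+Z*p[2]
def tost(P): d=np.asarray(P)-O; return np.array([d@SX,d@V,d[2]])
def Rlean(deg,sgn=-1):
    y=sgn*SX; a=np.deg2rad(deg); z=np.sin(a)*V-np.cos(a)*Z; return np.c_[np.cross(y,z),y,z]
def plan(p0,R0,p1,R1,n=None,vmax=.045,wmax=8.,cap=8):
    w=Ro.from_matrix(R0.T@R1).as_rotvec(degrees=True); d=np.asarray(p1)-p0
    n=n or max(1,int(np.ceil(max(np.linalg.norm(d)/vmax,np.linalg.norm(w)/wmax))))
    R=R0.copy(); out=[]
    for i in range(n):
        out.append(np.r_[R.T@(d/n),w/n]); R=R@Ro.from_rotvec(w/n,degrees=True).as_matrix()
    for i,r in enumerate(out): print(",".join(f"{x:.4f}" for x in r[:3])+","+",".join(f"{x:.2f}" for x in r[3:])+("," if (i+1)%cap else "\n--"))
E
python3 - <<'E'
from h import *
from cell import ctrl
t=load("top0")
for n,uv,z in [("red",(268,255.5),.05),("blue",(173.5,251),.05),("cup",(225.5,228),.04),("rest",(305.5,300),.004)]:
    p=onz(t,uv,z);print(n,p.round(3),tost(p).round(3))
print("rest st",st((0,-.195,.004)))
s=ctrl.observe()
pot=np.array([.4985,.252,0]);print("pot in stand",tost(pot), "pad",tost((.4395,.3755,0)))
R=Rlean(45); tgt=pot+Z*.044+R[:,2]*(.027-.13)
print(R.round(3),tgt)
plan(s["tcp_pos"],s["tool_rot"],tgt,R)
E
```

```text
red [0.575 0.169 0.05 ] [-0.14  -0.236  0.05 ]
blue [0.592 0.409 0.05 ] [-0.243 -0.454  0.05 ]
cup [0.649 0.279 0.04 ] [-0.248 -0.311  0.04 ]
rest [0.458 0.078 0.004] [ 0.002 -0.194  0.004]
rest st [0.45948321 0.08030314 0.004     ]
pot in stand [-0.09846609 -0.34096764  0.        ] pad [-0.08811962 -0.47744548  0.        ]
[[-0.256  0.932  0.256]
 [ 0.659  0.362 -0.659]
 [-0.707 -0.    -0.707]] [0.47216216 0.31990301 0.116832  ]
-0.0388,-0.0081,0.0114,2.18,-4.13,5.28,
-0.0384,-0.0041,0.0144,2.18,-4.13,5.28,
-0.0374,0.0000,0.0172,2.18,-4.13,5.28,
-0.0359,0.0041,0.0198,2.18,-4.13,5.28,
-0.0338,0.0081,0.0221,2.18,-4.13,5.28,
-0.0313,0.0120,0.0240,2.18,-4.13,5.28,
-0.0282,0.0157,0.0256,2.18,-4.13,5.28,
-0.0247,0.0192,0.0269,2.18,-4.13,5.28
--
-0.0208,0.0223,0.0277,2.18,-4.13,5.28,
-0.0166,0.0251,0.0282,2.18,-4.13,5.28,
```

apply_moves(series=[-0.0388, -0.0081, 0.0114, 2.18, -4.13, 5.28, -0.0384, -0.0041, 0.0144, 2.18, -4.13, 5.28, -0.0374, 0.0, 0.0172, 2.18, -4.13, 5.28, -0.0359, 0.0041, 0.0198, 2.18, -4.13, 5.28, -0.0338, 0.0081, 0.0221, 2.18, -4.13, 5.28, -0.0313, 0.012, 0.024, 2.18, -4.13, 5.28, -0.0282, 0.0157, 0.0256, 2.18, -4.13, 5.28, -0.0247, 0.0192, 0.0269, 2.18, -4.13, 5.28], grip=1)

```text
time: 0.95
tcp_pos: [0.4014, 0.3532, 0.1398]
tool_rot: [[-0.455, 0.848, 0.273], [0.664, 0.527, -0.531], [-0.594, -0.06, -0.802]]
force: [-0.0, 0.7, -0.1]
opening: 0.0855
```

apply_moves(series=[-0.0208, 0.0223, 0.0277, 2.18, -4.13, 5.28, -0.0166, 0.0251, 0.0282, 2.18, -4.13, 5.28, 0, 0, 0, 0, 0, 0, 0, 0, 0, 0, 0, 0])

```text
time: 1.35
tcp_pos: [0.4721, 0.3193, 0.1152]
tool_rot: [[-0.257, 0.933, 0.253], [0.658, 0.36, -0.661], [-0.708, -0.004, -0.707]]
force: [-0.9, -0.2, 0.7]
opening: 0.0854
```

```bash
cat > snapw.py <<'E'
import sys
from h import *
from cell import ctrl,optics
def snapw(name):
    s=ctrl.observe(); d=optics.snapshot("wrist")
    T=np.eye(4);T[:3,:3]=s["tool_rot"];T[:3,3]=s["tcp_pos"];T=T@d["hand_eye"]
    cv2.imwrite(f"pics/{name}.png",d["img"]);np.savez(name+".npz",img=d["img"],mtx=d["mtx"],cam_to_world=T,tcp=s["tcp_pos"],R=s["tool_rot"])
    print(s["time"],s["tcp_pos"].round(4),s["qpos"].round(3),s["force"].round(1),s["opening"]); return d
if __name__=="__main__": snapw(sys.argv[1])
E
python3 snapw.py w1
```

```text
1.35 [0.4721 0.3193 0.1152] [ 0.921  0.784  0.312  1.585 -0.645  2.287] [-0.9 -0.2  0.7] 0.08537825893849309
```

View pics/w1.png

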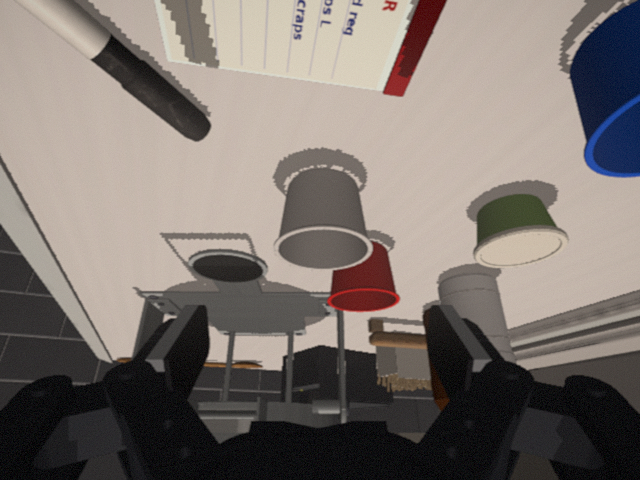

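The wrist view shows the grey pot in front, with its rim ellipse at about (323,247). The red pot is behind it at (363,297), the pot rest is the dark disc at (228,266), and the pad is at the top.

```bash
cat > m2.py <<'E'
from h import *
w=load("w1");t=load("top0")
c=cv2.resize(w["img"][140:340,150:420],None,fx=2.9,fy=2.9,interpolation=cv2.INTER_CUBIC);cv2.imwrite("pics/w1c.png",c)
T=w["cam_to_world"]
g=w["img"].astype(int)
# rest disc dark ellipse
m=(g[240:290,180:275].max(2)<70).astype(np.uint8);cs,_=cv2.findContours(m,cv2.RETR_EXTERNAL,cv2.CHAIN_APPROX_NONE);k=max(cs,key=cv2.contourArea)
print(cv2.boundingRect(k)); pts=k[:,0]+[180,240]
P=np.array([onz(w,p,.004) for p in pts]);(c0,r)=cv2.minEnclosingCircle(P[:,:2].astype(np.float32));print("rest",c0,r,tost([*c0,0]))
rim=[(275,245),(372,245)]
p,e=tri([ray(w,(323.5,246)),ray(t,(235.8,286.2))]);print("rim centre",p,e)
for z in(.048,.052):print(onz(w,(323.5,246),z), np.linalg.norm(onz(w,rim[0],z)-onz(w,rim[1],z)))
E
python3 m2.py
```

```text
(13, 15, 69, 27)
rest (0.4616493880748749, 0.07542533427476883) 0.03759365156292915 [-0.00025565 -0.18966896  0.        ]
rim centre [0.50020639 0.25249251 0.05063046] [np.float64(0.001325745489015982), np.float64(0.001325745489015935)]
[0.50346441 0.24795973 0.048     ] 0.06658363207636438
[0.50047097 0.25537225 0.052     ] 0.06428674195978794
```

View pics/w1c.png

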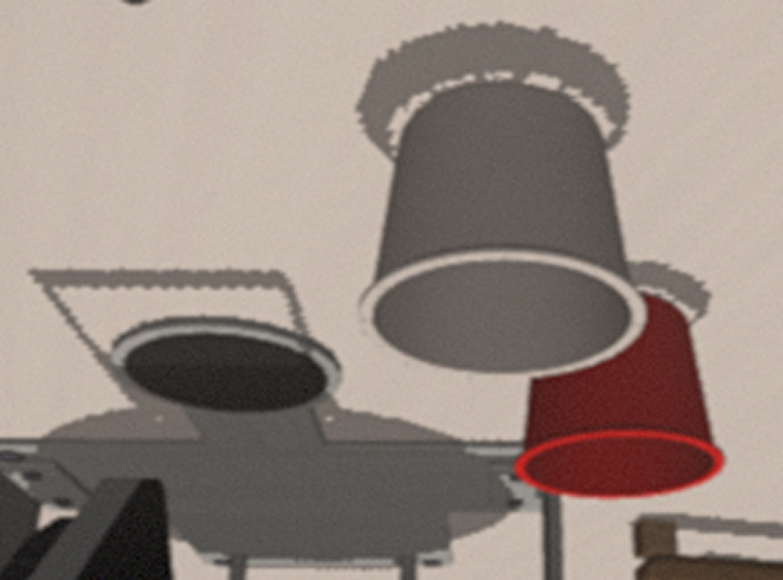

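```bash
python3 - <<'E'
from h import *
from cell import ctrl
s=ctrl.observe();R=Rlean(45);pot=np.array([.5,.2525,0])
tgt=pot+Z*.044+R[:,2]*.027;print(tgt)
pre=tgt-R[:,2]*.03
plan(s["tcp_pos"],s["tool_rot"],tgt,R,n=8)
E
```

```text
[0.50690409 0.23470018 0.02490812]
-0.0000,0.0002,0.0163,-0.00,-0.01,0.00,
-0.0000,0.0002,0.0163,-0.00,-0.01,0.00,
-0.0000,0.0002,0.0163,-0.00,-0.01,0.00,
-0.0000,0.0002,0.0163,-0.00,-0.01,0.00,
-0.0000,0.0002,0.0163,-0.00,-0.01,0.00,
-0.0000,0.0002,0.0163,-0.00,-0.01,0.00,
-0.0000,0.0002,0.0163,-0.00,-0.01,0.00,
-0.0000,0.0002,0.0163,-0.00,-0.01,0.00
--
```

apply_moves(series=[0, 0.0002, 0.0163, 0, 0, 0, 0, 0.0002, 0.0163, 0, 0, 0, 0, 0.0002, 0.0163, 0, 0, 0, 0, 0.0002, 0.0163, 0, 0, 0, 0, 0.0002, 0.0163, 0, 0, 0, 0, 0.0002, 0.0163, 0, 0, 0, 0, 0, 0, 0, 0, 0])

```text
time: 2.1
tcp_pos: [0.4975, 0.2561, 0.0496]
tool_rot: [[-0.256, 0.932, 0.256], [0.661, 0.362, -0.658], [-0.706, 0.001, -0.708]]
force: [-0.2, -1.3, -0.8]
opening: 0.0858
```

```bash
python3 snapw.py w2
```

```text
2.1 [0.4975 0.2561 0.0496] [ 0.827  0.779  0.117  1.321 -0.687  2.177] [-0.2 -1.3 -0.8] 0.08577097442340673
```

View pics/w2.png

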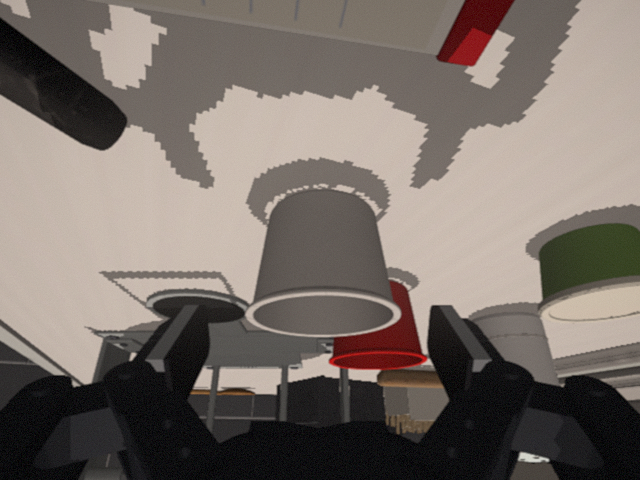

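The pot's rim is centred at about (323,311) between the open fingers, about 2 mm to the right of the middle.

```bash
python3 - <<'E'
from h import *
from cell import ctrl
w=load("w2");w1=load("w1");t=load("top0")
print(onz(w,(323.3,311.5),.0515),tri([ray(w,(323.3,311.5)),ray(t,(235.8,286.2)),ray(w1,(323.8,247.6))]))
s=ctrl.observe();R=s["tool_rot"]
for pot in (onz(w,(323.3,311.5),.0515),np.array([.5,.2525,0])):
    pot[2]=0
    print(R.T@(pot+Z*.044+Rlean(45)[:,2]*.027-s["tcp_pos"]))
E
```

```text
[0.50024943 0.25491764 0.0515    ] (array([0.50061946, 0.25246739, 0.05122127]), [np.float64(0.0007232744361631453), np.float64(0.0017343029919467128), np.float64(0.001271582161067628)])
[0.00230631 0.00148675 0.03332491]
[0.00077192 0.00037816 0.03484934]
```

apply_moves(series=[0.0004, 0.0003, 0.0085, 0, 0, 0, 0.0004, 0.0003, 0.0085, 0, 0, 0, 0.0004, 0.0003, 0.0085, 0, 0, 0, 0.0004, 0.0003, 0.0085, 0, 0, 0, 0, 0, 0, 0, 0, 0])

```text
time: 2.65
tcp_pos: [0.5074, 0.234, 0.0219]
tool_rot: [[-0.256, 0.933, 0.254], [0.659, 0.36, -0.66], [-0.707, -0.002, -0.707]]
force: [-0.0, 0.2, -0.4]
opening: 0.0851
```

apply_moves(series=[0, 0, 0, 0, 0, 0, 0, 0, 0, 0, 0, 0, 0, 0, 0, 0, 0, 0, 0, 0, 0, 0, 0, 0, 0, 0, 0, 0, 0, 0, 0, 0, 0, 0, 0, 0], grip=0.6, force=30)

```text
time: 3.25
tcp_pos: [0.5079, 0.2357, 0.0234]
tool_rot: [[-0.255, 0.932, 0.256], [0.66, 0.362, -0.658], [-0.707, 0.001, -0.708]]
force: [0.3, 0.0, 2.6]
opening: 0.0646
```

```bash
python3 snapw.py w3
```

```text
3.25 [0.5079 0.2357 0.0234] [ 0.792  0.796  0.07   1.232 -0.701  2.136] [0.3 0.  2.6] 0.0646385687152945
```

View pics/w3.png

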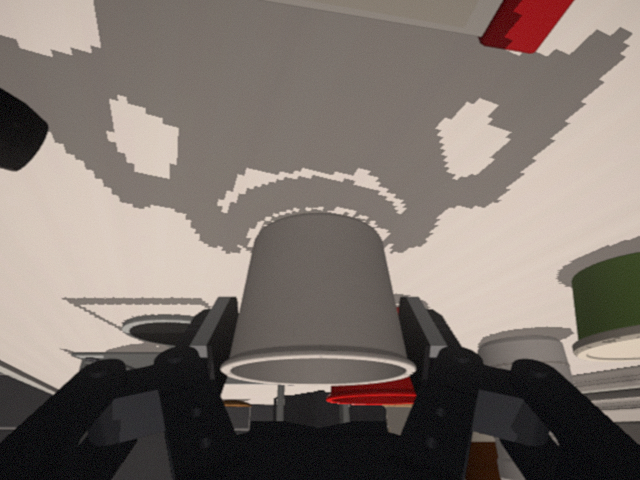

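The pot is held just below its rim (opening 64.6 mm). Next I'll lift it, shift along stand x, and move in under the spout.

```bash
python3 - <<'E'
from h import *
from cell import ctrl
s=ctrl.observe();R=s["tool_rot"]
pot=np.array([.5002,.253,0]);rest=np.array([.4597,.0785,0]);d=rest-pot
print(d@SX,d@V)
for n,v in[("up",Z*.02),("x",SX*(d@SX)),("y",V*(d@V))]: print(n,(R.T@v).round(4))
E
```

```text
0.10086260142855333 0.14804470822378213
up [-0.0141  0.     -0.0142]
x [-1.000e-04 -1.009e-01 -1.000e-04]
y [-0.1048 -0.      0.1046]
```

apply_moves(series=[-0.0036, 0, -0.0036, 0, 0, 0, -0.0036, 0, -0.0036, 0, 0, 0, -0.0036, 0, -0.0036, 0, 0, 0, -0.0036, 0, -0.0036, 0, 0, 0, 0, 0, 0, 0, 0, 0])

```text
time: 3.8
tcp_pos: [0.5082, 0.2358, 0.0445]
tool_rot: [[-0.254, 0.932, 0.257], [0.661, 0.361, -0.658], [-0.706, 0.002, -0.708]]
force: [-0.3, -0.8, -1.2]
opening: 0.065
```

```bash
python3 snapw.py w4
```

```text
3.8 [0.5082 0.2358 0.0445] [ 0.791  0.768  0.081  1.269 -0.701  2.136] [-0.3 -0.8 -1.2] 0.06497895096388057
```

View pics/w4.png

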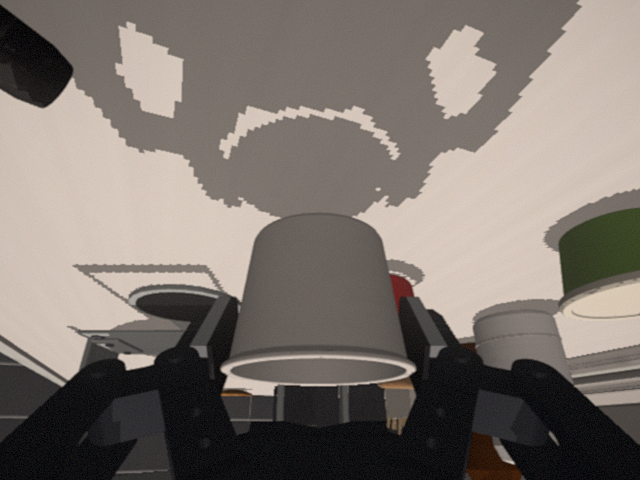

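The pot is lifted about 21 mm and hasn't shifted in the fingers (foot at (318,215)). Next I'll move it sideways, then in under the spout.

apply_moves(series=[0, -0.02, 0, 0, 0, 0, 0, -0.03, 0, 0, 0, 0, 0, -0.03, 0, 0, 0, 0, 0, -0.02, 0, 0, 0, 0, 0, 0, 0, 0, 0, 0])

```text
time: 4.35
tcp_pos: [0.4121, 0.1979, 0.0434]
tool_rot: [[-0.258, 0.932, 0.255], [0.658, 0.363, -0.66], [-0.708, -0.003, -0.707]]
force: [1.2, 0.8, -1.4]
opening: 0.0647
```

apply_moves(series=[-0.015, 0, 0.015, 0, 0, 0, -0.015, 0, 0.015, 0, 0, 0, -0.015, 0, 0.015, 0, 0, 0, -0.015, 0, 0.015, 0, 0, 0, -0.015, 0, 0.015, 0, 0, 0, -0.01, 0, 0.01, 0, 0, 0, 0, 0, 0, 0, 0, 0])

```text
time: 5.05
tcp_pos: [0.4588, 0.0858, 0.0435]
tool_rot: [[-0.252, 0.934, 0.254], [0.661, 0.358, -0.659], [-0.707, 0.002, -0.708]]
force: [-0.1, 0.0, -0.6]
opening: 0.0649
```

```bash
python3 snapw.py w5; python3 - <<'E'
from cell import optics
import cv2,numpy as np
d=optics.snapshot("top");np.savez("top1.npz",**d);cv2.imwrite("pics/top1.png",cv2.resize(d["img"][170:350,200:440],None,fx=3.3,fy=3.3,interpolation=cv2.INTER_CUBIC))
E
```

```text
5.05 [0.4588 0.0858 0.0435] [ 0.643  0.55  -0.364  0.922 -0.748  1.952] [-0.1  0.  -0.6] 0.06491836174587728
```

View pics/w5.png

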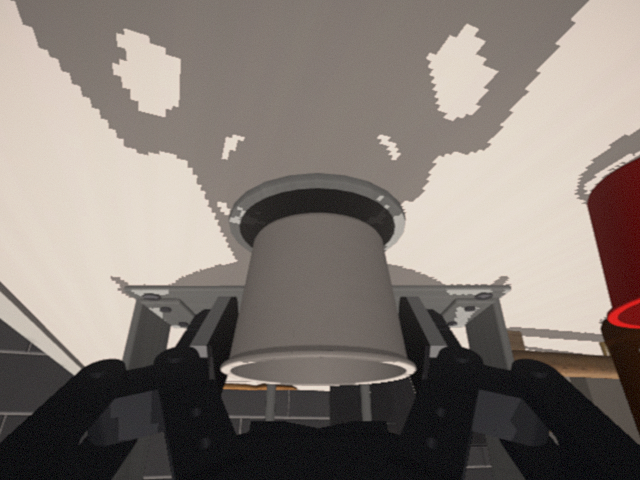

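View pics/top1.png

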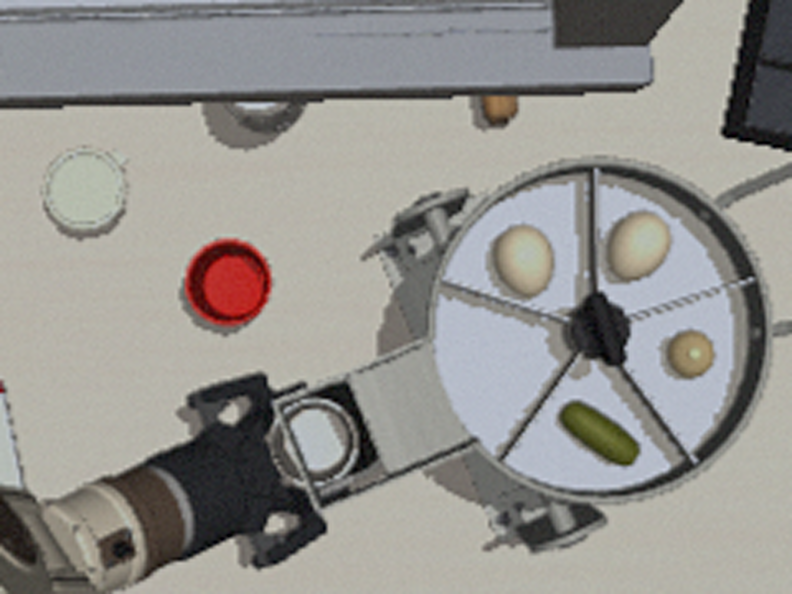

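```bash
python3 - <<'E'
from h import *
w=load("w5")
for uv in((317,175),(317,189),(230,215),(405,215)): print(tost(onz(w,uv,.004)).round(4))
print("tcp",tost(w["tcp"]).round(4), "pot est", tost(w["tcp"]-np.array([.0077,-.0173,0])).round(4))
t=load("top1"); c=(200+316/3.3,170+441/3.3); print("pot rim by top",tost(onz(t,c,.073)).round(4))
E
```

```text
[-0.001  -0.2384  0.004 ]
[-0.001  -0.2292  0.004 ]
[ 0.0384 -0.2092  0.004 ]
[-0.0407 -0.2089  0.004 ]
tcp [-0.0013 -0.2004  0.0435] pot est [-0.0004 -0.2193  0.0435]
pot rim by top [-0.0007 -0.2162  0.073 ]
```

apply_moves(series=[-0.004, 0, 0.004, 0, 0, 0, -0.004, 0, 0.004, 0, 0, 0, -0.004, 0, 0.004, 0, 0, 0, -0.0038, 0, 0.0038, 0, 0, 0, 0, 0, 0, 0, 0, 0])

```text
time: 5.65
tcp_pos: [0.466, 0.0657, 0.0433]
tool_rot: [[-0.255, 0.933, 0.255], [0.66, 0.361, -0.659], [-0.707, 0.001, -0.708]]
force: [0.1, -0.2, -1.1]
opening: 0.0648
```

apply_moves(series=[0.0035, 0, 0.0035, 0, 0, 0, 0.0035, 0, 0.0035, 0, 0, 0, 0.0025, 0, 0.0025, 0, 0, 0, 0.0012, 0, 0.0012, 0, 0, 0, 0, 0, 0, 0, 0, 0, 0, 0, 0, 0, 0, 0])

```text
time: 6.25
tcp_pos: [0.4661, 0.0665, 0.0281]
tool_rot: [[-0.255, 0.932, 0.256], [0.66, 0.362, -0.659], [-0.707, 0.001, -0.708]]
force: [0.2, -0.3, -0.9]
opening: 0.0648
```

```bash
python3 snapw.py w6;python3 -c "
from h import *
w=load('w6');print(tost(w['tcp']-np.array([.0077,-.0173,0])))"
```

```text
6.25 [0.4661 0.0665 0.0281] [ 0.601  0.562 -0.399  0.834 -0.759  1.892] [ 0.2 -0.3 -0.9] 0.06480628680040625
[-0.00023286 -0.19866553  0.02812585]
```

View pics/w6.png

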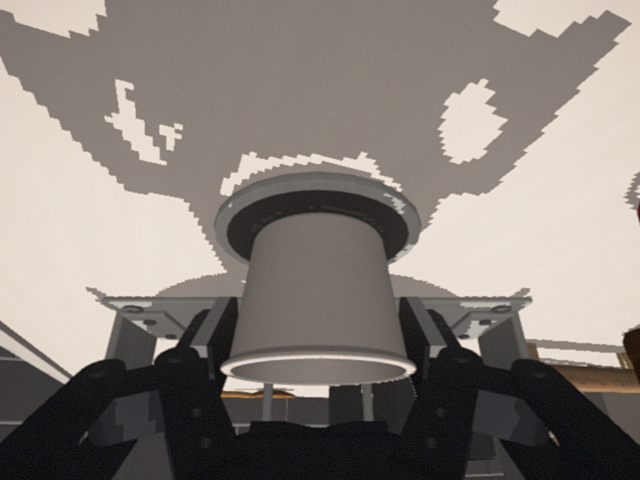

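```bash
python3 - <<'E'
from h import *
w=load("w6")
print(tost(onz(w,(318,173),.004)),tost(onz(w,(318,212),.005)),tost(onz(w,(318,212),.004)))
E
```

```text
[-0.00102265 -0.23897346  0.004     ] [-0.00104514 -0.21745087  0.005     ] [-0.00104666 -0.21584081  0.004     ]
```

The pot stands over the middle of the rest. Next I'll lower it slightly and release.

apply_moves(series=[0.0006, 0, 0.0006, 0, 0, 0, 0, 0, 0, 0, 0, 0])

```text
time: 6.5
tcp_pos: [0.4662, 0.0665, 0.0275]
tool_rot: [[-0.255, 0.932, 0.256], [0.66, 0.361, -0.658], [-0.707, 0.001, -0.708]]
force: [0.4, -0.1, -0.2]
opening: 0.0647
```

apply_moves(series=[0, 0, 0, 0, 0, 0, 0, 0, 0, 0, 0, 0, 0, 0, 0, 0, 0, 0, 0, 0, 0, 0, 0, 0], grip=1)

```text
time: 6.9
tcp_pos: [0.4661, 0.0664, 0.0275]
tool_rot: [[-0.255, 0.932, 0.256], [0.66, 0.361, -0.659], [-0.707, 0.001, -0.708]]
force: [-0.1, -0.2, -0.9]
opening: 0.0855
```

apply_moves(series=[0, 0, -0.008, 0, 0, 0, 0, 0, -0.015, 0, 0, 0, 0, 0, -0.025, 0, 0, 0, 0, 0, -0.03, 0, 0, 0, 0, 0, -0.04, 0, 0, 0, 0, 0, 0, 0, 0, 0])

```text
time: 7.5
tcp_pos: [0.4374, 0.1485, 0.1141]
tool_rot: [[-0.254, 0.931, 0.262], [0.662, 0.365, -0.654], [-0.705, 0.008, -0.709]]
force: [0.4, -0.1, 0.3]
opening: 0.0854
```

```bash
python3 snapw.py w7
```

```text
7.5 [0.4374 0.1485 0.1141] [ 0.77   0.494 -0.223  1.215 -0.711  2.105] [ 0.4 -0.1  0.3] 0.08539954994899498
```

View pics/w7.png

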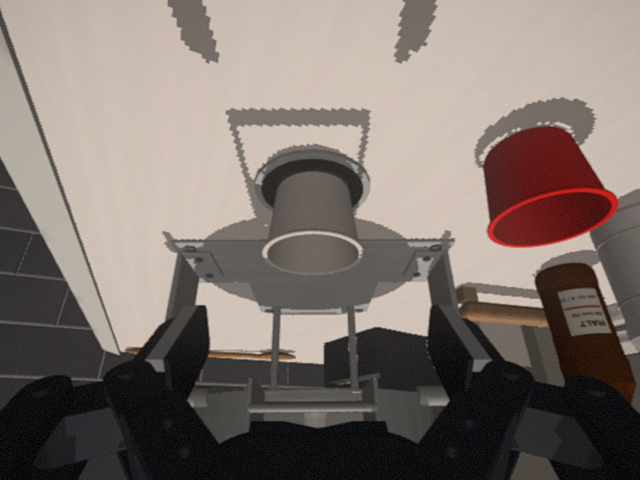

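The pot stands upright on the rest (rim centre at about (312,252)) and the fingers are clear. Next is the knob.

```bash
python3 - <<'E'
from h import *
w=load("w7");print("pot rim",tost(onz(w,(311.5,252.5),.0555)).round(4))
from cell import ctrl
s=ctrl.observe();R0=s["tool_rot"];p0=s["tcp_pos"]
R1=np.c_[np.cross(U,-Z),U,-Z]
w=Ro.from_matrix(R0.T@R1).as_rotvec();print(np.rad2deg(np.linalg.norm(w)))
Rm=R0@Ro.from_rotvec(w*.45).as_matrix()
pm=np.array([.41,.15,.30]);p1=O+Z*.29
plan(p0,R0,pm,Rm);plan(pm,Rm,p1,R1)
E
```

```text
pot rim [-0.0005 -0.1971  0.0555]
98.3394057522879
-0.0206,-0.0038,-0.0237,-2.61,2.65,-6.37,
-0.0189,-0.0049,-0.0248,-2.61,2.65,-6.37,
-0.0172,-0.0058,-0.0259,-2.61,2.65,-6.37,
-0.0153,-0.0064,-0.0269,-2.61,2.65,-6.37,
-0.0133,-0.0067,-0.0279,-2.61,2.65,-6.37,
-0.0112,-0.0068,-0.0287,-2.61,2.65,-6.37,
-0.0270,-0.0229,0.0182,-2.73,2.78,-6.67,
-0.0249,-0.0268,0.0158,-2.73,2.78,-6.67,
-0.0223,-0.0302,0.0133,-2.73,2.78,-6.67,
-0.0192,-0.0332,0.0108,-2.73,2.78,-6.67,
-0.0156,-0.0357,0.0083,-2.73,2.78,-6.67,
-0.0117,-0.0376,0.0059,-2.73,2.78,-6.67,
-0.0075,-0.0390,0.0036,-2.73,2.78,-6.67,
```

apply_moves(series=[-0.0206, -0.0038, -0.0237, -2.61, 2.65, -6.37, -0.0189, -0.0049, -0.0248, -2.61, 2.65, -6.37, -0.0172, -0.0058, -0.0259, -2.61, 2.65, -6.37, -0.0153, -0.0064, -0.0269, -2.61, 2.65, -6.37, -0.0133, -0.0067, -0.0279, -2.61, 2.65, -6.37, -0.0112, -0.0068, -0.0287, -2.61, 2.65, -6.37])

```text
time: 8.15
tcp_pos: [0.4087, 0.147, 0.2989]
tool_rot: [[-0.832, 0.467, 0.298], [0.37, 0.869, -0.33], [-0.413, -0.164, -0.896]]
force: [0.2, 1.0, 0.3]
opening: 0.0855
```

apply_moves(series=[-0.027, -0.0229, 0.0182, -2.73, 2.78, -6.67, -0.0249, -0.0268, 0.0158, -2.73, 2.78, -6.67, -0.0223, -0.0302, 0.0133, -2.73, 2.78, -6.67, -0.0192, -0.0332, 0.0108, -2.73, 2.78, -6.67, -0.0156, -0.0357, 0.0083, -2.73, 2.78, -6.67, -0.0117, -0.0376, 0.0059, -2.73, 2.78, -6.67, -0.0075, -0.039, 0.0036, -2.73, 2.78, -6.67, 0, 0, 0, 0, 0, 0], grip=0.6)

```text
time: 8.95
tcp_pos: [0.5023, -0.086, 0.292]
tool_rot: [[-0.966, -0.258, 0.03], [-0.259, 0.965, -0.032], [-0.021, -0.039, -0.999]]
force: [0.3, 0.2, -1.0]
opening: 0.0516
```

```bash
python3 snapw.py w8
```

```text
8.95 [ 0.5023 -0.086   0.292 ] [-0.154  0.214  0.127  1.448 -0.027 -0.416] [ 0.3  0.2 -1. ] 0.05162801255432107
```

View pics/w8.png

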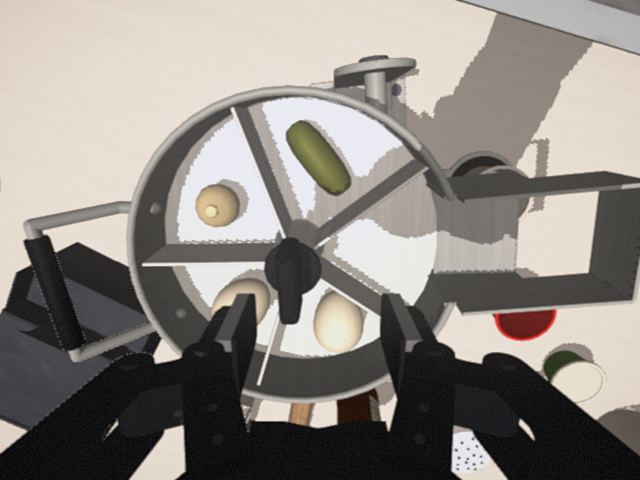

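```bash
python3 - <<'E'
from h import *
w=load("w8");cv2.imwrite("pics/w8c.png",cv2.resize(w["img"][210:340,230:360],None,fx=4.5,fy=4.5,interpolation=cv2.INTER_CUBIC))
E
```

```text
(no output)
```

View pics/w8c.png

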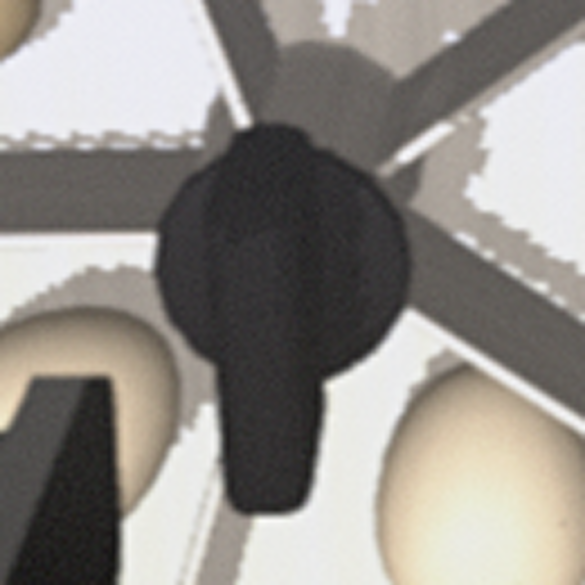

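```bash
python3 - <<'E'
from h import *
w=load("w8");t=load("top1")
a=onz(w,(289.6,262),.229);b=onz(w,(289.6,323),.229);print(a,b,np.linalg.norm(a-b),(a+b)/2, np.rad2deg(np.arctan2(*(b-a)[1::-1])), "standx ang",np.rad2deg(np.arctan2(SX[1],SX[0])))
print("collar",onz(w,(292.9,266.7),.197))
# hub base / rim of drum: rim ellipse points at z=.19 in wrist: 
img=t["img"]
# skirt rim from top image: sample by hand in crop pics/top1 (3.3x,+200,+170)
P=np.array([onz(t,(200+u/3.3,170+v/3.3),.19)[:2] for u,v in[(430,330),(595,158),(770,320),(610,503),(690,185),(500,462),(740,430)]])
A_=np.c_[2*P,np.ones(len(P))];x=np.linalg.lstsq(A_,(P**2).sum(1),rcond=None)[0];print("rim c",x[:2],np.sqrt(x[2]+x[:2]@x[:2]))
E
```

```text
[ 0.51175029 -0.10382425  0.229     ] [ 0.55165556 -0.09412614  0.229     ] 0.041066823575634716 [ 0.53170292 -0.09897519  0.229     ] 13.65968604645333 standx ang -158.79999999999998
collar [ 0.52801269 -0.10121141  0.197     ]
rim c [ 0.52972062 -0.10081533] 0.11584238177826196
```

```bash
python3 - <<'E'
from h import *
w=load("w8");
for q in [((141,264.5),(262,262.5)),((259,383),(279,318)),((240,115),(284,235)),((315,245),(427,168))]:
    a,b=[onz(w,p,.184) for p in q]; d=b-a; s=tost(a); print(s.round(3),"radial ang in stand",np.rad2deg(np.arctan2(s[1],s[0])).round(1), "line ang",np.rad2deg(np.arctan2(-d@V,-d@SX)).round(1))
onion=onz(w,(217,205),.157);s=tost(onion);print("onion",s,np.rad2deg(np.arctan2(s[1],s[0])))
E
```

```text
[0.008 0.112 0.184] radial ang in stand 85.7 line ang 85.8
[-0.102  0.042  0.184] radial ang in stand 157.8 line ang 156.9
[0.103 0.021 0.184] radial ang in stand 11.7 line ang 11.7
[ 0.012 -0.017  0.184] radial ang in stand -55.4 line ang 120.3
onion [0.041462   0.05673806 0.157     ] 53.842095111251886
```

The wheel starts about 5.5° clockwise of zero (vanes at 85.7°, 157.5° and 11.7°). The onion is at 54° in the stand frame, so it needs about 138.5° clockwise. The knob axis is at (0.5297,−0.101).

```bash
python3 - <<'E'
from h import *
from cell import ctrl
s=ctrl.observe();a=np.deg2rad(105.5);y=np.array([np.cos(a),np.sin(a),0]);R1=np.c_[np.cross(y,-Z),y,-Z]
k=np.array([.5297,-.101,.25])
plan(s["tcp_pos"],s["tool_rot"],k,R1,n=3)
E
```

```text
-0.0073,-0.0075,0.0146,-0.73,0.42,-0.17,
-0.0074,-0.0077,0.0145,-0.73,0.42,-0.17,
-0.0075,-0.0079,0.0143,-0.73,0.42,-0.17,
```

apply_moves(series=[-0.0073, -0.0075, 0.0146, -0.73, 0.42, -0.17, -0.0074, -0.0077, 0.0145, -0.73, 0.42, -0.17, -0.0075, -0.0079, 0.0143, -0.73, 0.42, -0.17, 0, 0, 0, 0, 0, 0, 0, 0, 0, 0, 0, 0])

```text
time: 9.5
tcp_pos: [0.5289, -0.0963, 0.2527]
tool_rot: [[-0.962, -0.275, 0.003], [-0.275, 0.962, 0.0], [-0.003, -0.001, -1.0]]
force: [0.1, 0.7, -0.6]
opening: 0.0508
```

```bash
python3 snapw.py w9
```

```text
9.5 [ 0.5289 -0.0963  0.2527] [-1.81e-01  3.06e-01  1.48e-01  1.41e+00  1.00e-03 -4.59e-01] [ 0.1  0.7 -0.6] 0.05081198745691231
```

View pics/w9.png

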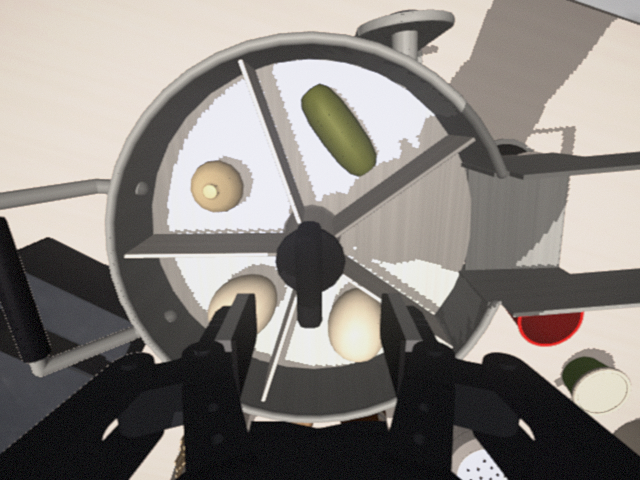

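The knob bar runs vertically at column 310 between the fingers. I'll shift about 4.5 mm along −y, then go down.

apply_moves(series=[0.0005, -0.0045, 0, 0, 0, 0, 0, 0, 0.01, 0, 0, 0, 0, 0, 0.018, 0, 0, 0, 0, 0, 0.018, 0, 0, 0, 0, 0, 0.009, 0, 0, 0, 0, 0, 0, 0, 0, 0])

```text
time: 10.15
tcp_pos: [0.5297, -0.1013, 0.1966]
tool_rot: [[-0.962, -0.274, 0.002], [-0.274, 0.962, 0.0], [-0.002, -0.0, -1.0]]
force: [-0.0, -0.8, -0.4]
opening: 0.0515
```

apply_moves(series=[0, 0, 0, 0, 0, 0, 0, 0, 0, 0, 0, 0, 0, 0, 0, 0, 0, 0, 0, 0, 0, 0, 0, 0, 0, 0, 0, 0, 0, 0, 0, 0, 0, 0, 0, 0], grip=0, force=35)

```text
time: 10.75
tcp_pos: [0.5313, -0.1005, 0.1992]
tool_rot: [[-0.961, -0.275, 0.007], [-0.275, 0.961, 0.002], [-0.007, -0.0, -1.0]]
force: [-1.3, 4.8, 5.2]
opening: 0.0126
```

```bash
python3 snapw.py w10
```

```text
10.75 [ 0.5313 -0.1005  0.1992] [-0.189  0.331  0.045  1.278  0.003 -0.467] [-1.3  4.8  5.2] 0.012599930667482306
```

View pics/w10.png

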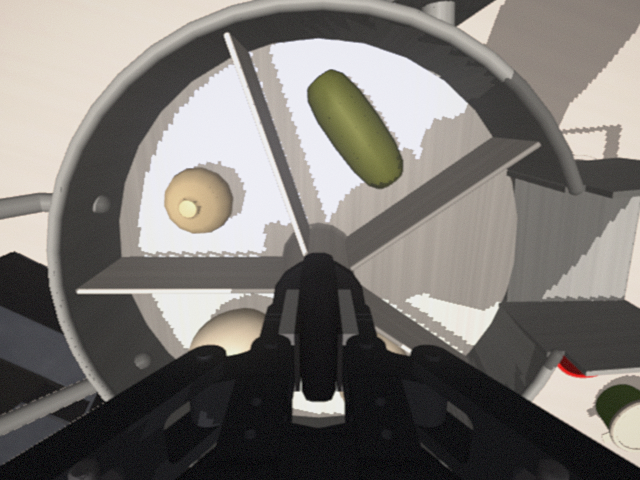

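The knob is gripped (12.6 mm opening). I'll turn it clockwise in stages.

apply_moves(series=[0, 0, -0.0015, 0, 0, 2, 0, 0, 0, 0, 0, 4, 0, 0, 0, 0, 0, 6, 0, 0, 0, 0, 0, 6, 0, 0, 0, 0, 0, 6, 0, 0, 0, 0, 0, 6, 0, 0, 0, 0, 0, 6, 0, 0, 0, 0, 0, 4])

```text
time: 11.6
tcp_pos: [0.5312, -0.1013, 0.1993]
tool_rot: [[-0.912, 0.41, 0.005], [0.41, 0.912, 0.0], [-0.005, 0.002, -1.0]]
force: [0.9, 3.2, -2.2]
opening: 0.0124
```

```bash
python3 snapw.py w11
```

```text
11.6 [ 0.5312 -0.1013  0.1993] [-1.89e-01  3.33e-01  4.60e-02  1.28e+00  1.00e-03  2.34e-01] [ 0.9  3.2 -2.2] 0.01241426676128318
```

View pics/w11.png

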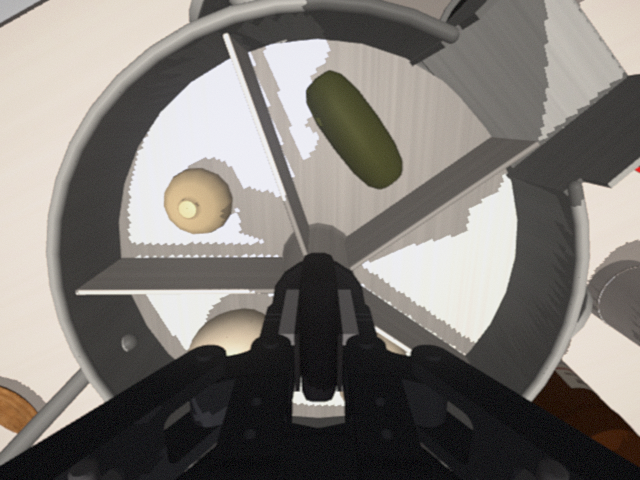

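The wheel follows the gripper, and the onion at (198,200) and gherkin at (355,128) haven't moved on it. Continuing.

apply_moves(series=[0, 0, 0, 0, 0, 4, 0, 0, 0, 0, 0, 6, 0, 0, 0, 0, 0, 6, 0, 0, 0, 0, 0, 6, 0, 0, 0, 0, 0, 6, 0, 0, 0, 0, 0, 6, 0, 0, 0, 0, 0, 6, 0, 0, 0, 0, 0, 6])

```text
time: 12.45
tcp_pos: [0.5305, -0.1019, 0.1992]
tool_rot: [[-0.338, 0.941, 0.004], [0.941, 0.338, -0.001], [-0.002, 0.003, -1.0]]
force: [-1.1, 1.4, -1.7]
opening: 0.0129
```

apply_moves(series=[0, 0, 0, 0, 0, 6, 0, 0, 0, 0, 0, 6, 0, 0, 0, 0, 0, 6, 0, 0, 0, 0, 0, 6, 0, 0, 0, 0, 0, 6, 0, 0, 0, 0, 0, 6, 0, 0, 0, 0, 0, 6, 0, 0, 0, 0, 0, 4])

```text
time: 13.25
tcp_pos: [0.5297, -0.1018, 0.1993]
tool_rot: [[0.441, 0.897, 0.002], [0.897, -0.441, -0.001], [0.0, 0.002, -1.0]]
force: [-2.4, 2.1, 1.2]
opening: 0.0124
```

apply_moves(series=[0, 0, 0, 0, 0, 4, 0, 0, 0, 0, 0, 2, 0, 0, 0, 0, 0, 0])

```text
time: 13.55
tcp_pos: [0.5295, -0.1017, 0.1993]
tool_rot: [[0.53, 0.848, 0.002], [0.848, -0.53, -0.001], [0.0, 0.002, -1.0]]
force: [-4.2, 1.1, 1.7]
opening: 0.0123
```

```bash
python3 snapw.py w12; python3 -c "
from h import *
R=load('w12')['R'];a=np.rad2deg(np.arctan2(R[1,1],R[0,1]));print(a,'turned',105.95-a)"
```

```text
13.55 [ 0.5295 -0.1017  0.1993] [-0.19   0.332  0.045  1.282 -0.     1.94 ] [-4.2  1.1  1.7] 0.012337611936020825
-32.025042578026536 turned 137.97504257802655
```

View pics/w12.png

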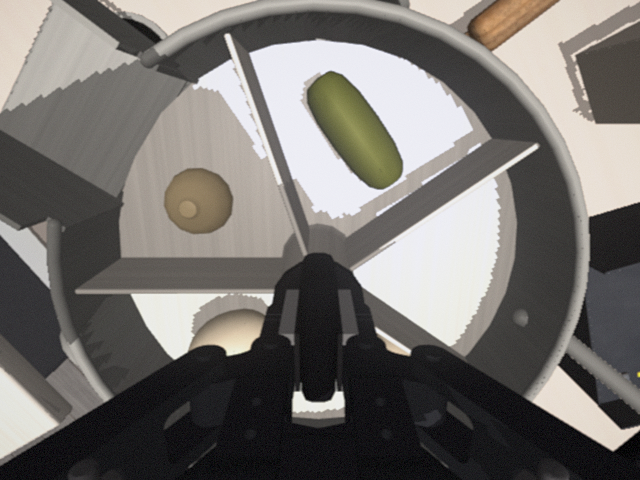

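The onion's compartment faces the spout at upper left, centred between the mouth edges, with equal gaps to both vanes. I'll release and rise.

apply_moves(series=[0, 0, 0, 0, 0, 0, 0, 0, 0, 0, 0, 0, 0, 0, 0, 0, 0, 0, 0, 0, 0, 0, 0, 0], grip=0.5)

```text
time: 14.0
tcp_pos: [0.5314, -0.1018, 0.1998]
tool_rot: [[0.531, 0.847, 0.006], [0.847, -0.531, -0.0], [0.003, 0.005, -1.0]]
force: [-0.2, 0.8, -1.0]
opening: 0.0426
```

apply_moves(series=[0, 0, -0.01, 0, 0, 0, 0, 0, -0.03, 0, 0, 0, 0, 0, -0.03, 0, 0, 0, 0, 0, -0.03, 0, 0, 0, 0, 0, 0, 0, 0, 0])

```text
time: 14.5
tcp_pos: [0.5327, -0.102, 0.3054]
tool_rot: [[0.531, 0.847, 0.015], [0.847, -0.531, -0.002], [0.006, 0.014, -1.0]]
force: [0.8, -0.4, 0.0]
opening: 0.0425
```

```bash
python3 snapw.py w13; python3 - <<'E'
from h import *
from cell import ctrl
s=ctrl.observe();R0=s["tool_rot"];p0=s["tcp_pos"]
R1=np.c_[np.cross(U,-Z),U,-Z]
print(st((0,.165,0)))
plan(p0,R0,np.array([.589,-.2545,.29]),R1,wmax=8.4)
E
```

```text
14.5 [ 0.5327 -0.102   0.3054] [-1.900e-01  2.980e-01  2.720e-01  1.530e+00  1.000e-03  1.941e+00] [ 0.8 -0.4  0. ] 0.04252837832620715
[ 0.58966805 -0.25533343  0.        ]
-0.0055,0.0072,0.0008,0.03,0.03,-7.96,
-0.0064,0.0064,0.0008,0.03,0.03,-7.96,
-0.0073,0.0054,0.0007,0.03,0.03,-7.96,
-0.0079,0.0043,0.0007,0.03,0.03,-7.96,
-0.0085,0.0032,0.0007,0.03,0.03,-7.96,
-0.0088,0.0020,0.0007,0.03,0.03,-7.96,
-0.0090,0.0008,0.0007,0.03,0.03,-7.96,
-0.0090,-0.0005,0.0007,0.03,0.03,-7.96
--
-0.0089,-0.0017,0.0007,0.03,0.03,-7.96,
-0.0086,-0.0030,0.0007,0.03,0.03,-7.96,
-0.0081,-0.0041,0.0007,0.03,0.03,-7.96,
-0.0074,-0.0052,0.0007,0.03,0.03,-7.96,
-0.0066,-0.0062,0.0007,0.03,0.03,-7.96,
-0.0057,-0.0070,0.0007,0.03,0.03,-7.96,
-0.0047,-0.0077,0.0007,0.03,0.03,-7.96,
-0.0036,-0.0083,0.0007,0.03,0.03,-7.96
--
-0.0024,-0.0087,0.0007,0.03,0.03,-7.96,
-0.0011,-0.0090,0.0007,0.03,0.03,-7.96,
```

View pics/w13.png

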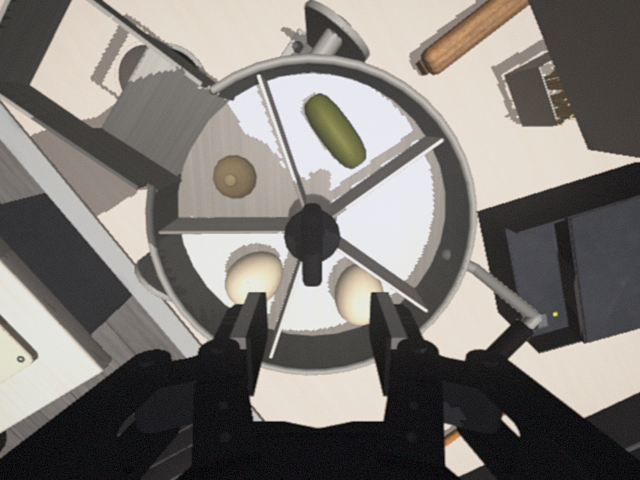

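```bash
python3 - <<'E'
from h import *
w=load("w13")
for uv,z in [((262,77),.184),((161,231.5),.184),((235,177),.156)]:
    s=tost(onz(w,uv,z));print(s.round(4),np.rad2deg(np.arctan2(s[1],s[0])))
E
```

```text
[-0.0647 -0.0885  0.184 ] -126.17567377427518
[ 0.0659 -0.0885  0.184 ] -53.318566407161576
[ 0.0068 -0.0694  0.156 ] -84.39152300402574
```

apply_moves(series=[-0.0055, 0.0072, 0.0008, 0, 0, -7.96, -0.0064, 0.0064, 0.0008, 0, 0, -7.96, -0.0073, 0.0054, 0.0007, 0, 0, -7.96, -0.0079, 0.0043, 0.0007, 0, 0, -7.96, -0.0085, 0.0032, 0.0007, 0, 0, -7.96, -0.0088, 0.002, 0.0007, 0, 0, -7.96, -0.009, 0.0008, 0.0007, 0, 0, -7.96, -0.009, -0.0005, 0.0007, 0, 0, -7.96])

```text
time: 15.35
tcp_pos: [0.5555, -0.1695, 0.2927]
tool_rot: [[-0.529, 0.849, 0.003], [0.849, 0.529, 0.001], [-0.001, 0.003, -1.0]]
force: [0.2, 0.6, 0.8]
opening: 0.0425
```

apply_moves(series=[-0.0089, -0.0017, 0.0007, 0, 0, -7.96, -0.0086, -0.003, 0.0007, 0, 0, -7.96, -0.0081, -0.0041, 0.0007, 0, 0, -7.96, -0.0074, -0.0052, 0.0007, 0, 0, -7.96, -0.0066, -0.0062, 0.0007, 0, 0, -7.96, -0.0057, -0.007, 0.0007, 0, 0, -7.96, -0.0047, -0.0077, 0.0007, 0, 0, -7.96, -0.0036, -0.0083, 0.0007, 0, 0, -7.96])

```text
time: 16.15
tcp_pos: [0.581, -0.2373, 0.2871]
tool_rot: [[-0.995, -0.098, 0.003], [-0.098, 0.995, 0.001], [-0.003, 0.0, -1.0]]
force: [-0.3, 0.5, -0.5]
opening: 0.0427
```

apply_moves(series=[-0.0024, -0.0087, 0.0007, 0, 0, -7.96, -0.0011, -0.009, 0.0007, 0, 0, -7.96, 0, 0, 0, 0, 0, 0, 0, 0, 0, 0, 0, 0])

```text
time: 16.55
tcp_pos: [0.5873, -0.2539, 0.2861]
tool_rot: [[-0.933, -0.359, 0.003], [-0.359, 0.933, 0.001], [-0.003, -0.0, -1.0]]
force: [0.2, -0.1, -0.2]
opening: 0.0427
```

```bash
python3 snapw.py w14
```

```text
16.55 [ 0.5873 -0.2539  0.2861] [-0.409  0.527  0.567  1.609  0.002 -0.776] [ 0.2 -0.1 -0.2] 0.04266426911220094
```

View pics/w14.png

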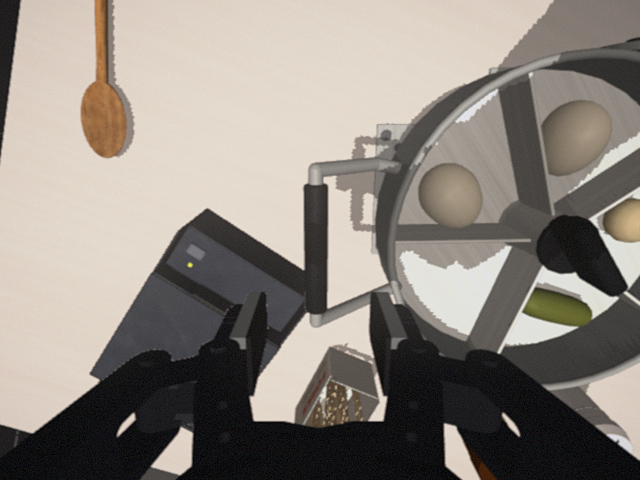

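The wheel is right (vanes at −126.2° and −53.3°). The handle bar stands vertical at column 316, rows 185–312, between the fingers.

```bash
python3 - <<'E'
from h import *
w=load("w14")
a=onz(w,(316,184),.207);b=onz(w,(315.5,312),.207);c=(a+b)/2;print(a,b,np.linalg.norm(a-b),c)
print(tri([ray(w,(316,246)),ray(load("top0"),(450.74,241.05)),ray(load("scene0"),(405.9,335))]))
print("tool shift",w["R"].T@(np.array([c[0],c[1],.187])-w["tcp"]))
E
```

```text
[ 0.55007342 -0.26995325  0.207     ] [ 0.62949819 -0.23980995  0.207     ] 0.08495242119411929 [ 0.5897858 -0.2548816  0.207    ]
(array([ 0.58831264, -0.25438883,  0.20390256]), [np.float64(0.0015448122105723194), np.float64(0.0007563676687391139), np.float64(0.0009668860531510693)])
tool shift [-0.00169033 -0.00179994  0.09908347]
```

apply_moves(series=[-0.0015, -0.0015, 0.01, 0, 0, 0, 0, 0, 0.02, 0, 0, 0, 0, 0, 0.02, 0, 0, 0, 0, 0, 0.02, 0, 0, 0, 0, 0, 0.02, 0, 0, 0, 0, 0, 0.009, 0, 0, 0, 0, 0, 0, 0, 0, 0])

```text
time: 17.3
tcp_pos: [0.5889, -0.2542, 0.186]
tool_rot: [[-0.932, -0.362, 0.001], [-0.362, 0.932, 0.002], [-0.002, 0.001, -1.0]]
force: [-0.1, 0.1, -0.3]
opening: 0.0428
```

apply_moves(series=[0, 0, 0, 0, 0, 0, 0, 0, 0, 0, 0, 0, 0, 0, 0, 0, 0, 0, 0, 0, 0, 0, 0, 0, 0, 0, 0, 0, 0, 0], grip=0, force=40)

```text
time: 17.8
tcp_pos: [0.5905, -0.2544, 0.1896]
tool_rot: [[-0.932, -0.362, 0.007], [-0.362, 0.932, 0.0], [-0.006, -0.002, -1.0]]
force: [-2.1, 3.7, 5.3]
opening: 0.0137
```

```bash
python3 snapw.py w15
```

```text
17.8 [ 0.5905 -0.2544  0.1896] [-0.408  0.543  0.347  1.368  0.003 -0.779] [-2.1  3.7  5.3] 0.013677431796945997
```

View pics/w15.png

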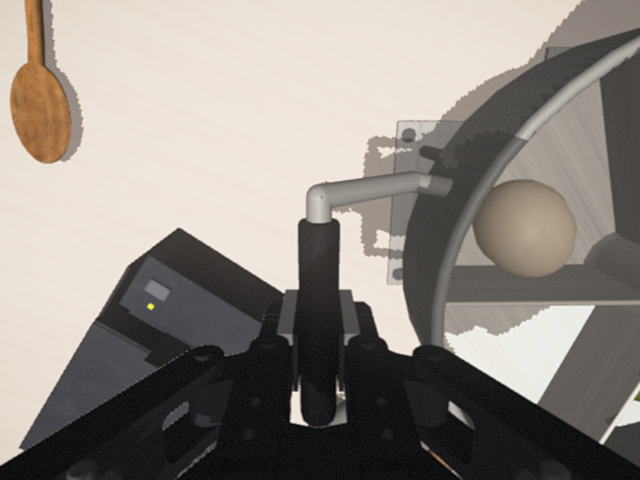

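The bar is gripped (13.7 mm). Next I'll lift along the arc about the pivot, turning the tool with it, in stages.

apply_moves(series=[0, 0.0022, -0.0082, 2, 0, 0, 0, 0.0022, -0.0082, 2, 0, 0, 0, 0.0022, -0.0082, 2, 0, 0, 0, 0.0022, -0.0082, 2, 0, 0, 0, 0.0022, -0.0082, 2, 0, 0, 0, 0.0022, -0.0082, 2, 0, 0, 0, 0.0022, -0.0082, 2, 0, 0])

```text
time: 18.55
tcp_pos: [0.5828, -0.2345, 0.2447]
tool_rot: [[-0.932, -0.35, 0.096], [-0.362, 0.904, -0.228], [-0.007, -0.248, -0.969]]
force: [5.8, 1.5, -3.3]
opening: 0.0137
```

```bash
cat > ang.py <<'E'
from h import *
from cell import ctrl
s=ctrl.observe();R=s["tool_rot"];P=st((0,-.07,.13))
bar=s["tcp_pos"]-R[:,2]*.016; b=tost(bar)-np.array([0,-.07,.13]); print(s["time"],"bar",b.round(4),"r",np.hypot(b[1],b[2]).round(4),"theta",(np.arctan2(b[2],b[1])-np.arctan2(.075,.235)).round(3),"tilt",np.arctan2(R[:,2]@V,-R[2,2]).round(3),"F",s["force"].round(1),"open",s["opening"])
E
python3 ang.py; python3 snapw.py w16; python3 - <<'E'
from cell import optics
import cv2,numpy as np
d=optics.snapshot("scene");np.savez("scene2.npz",**d);cv2.imwrite("pics/scene2.png",d["img"])
E
```

```text
18.55 bar [-0.001   0.2091  0.1302] r 0.2464 theta 0.248 tilt 0.25 F [ 5.8  1.5 -3.3] open 0.013678777589375822
18.55 [ 0.5828 -0.2345  0.2447] [-0.29   0.363  0.181  1.228 -0.193 -0.676] [ 5.8  1.5 -3.3] 0.013678777589375822
```

View pics/scene2.png

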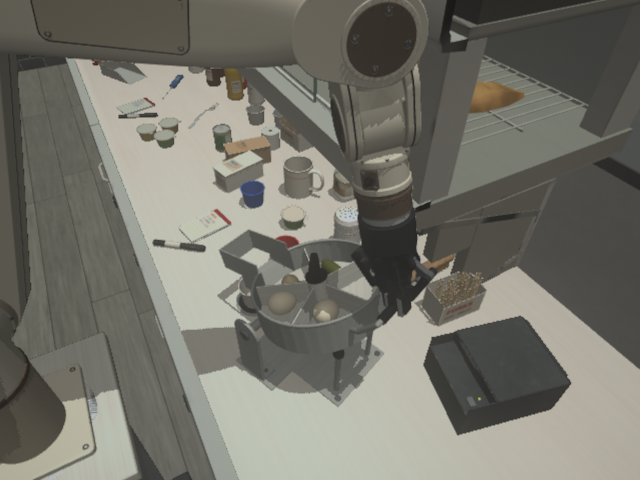

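The drum is tipped 0.25 rad and the arm is clear. Continuing slowly.

apply_moves(series=[0, 0.0022, -0.0082, 2, 0, 0, 0, 0.0022, -0.0082, 2, 0, 0, 0, 0.0022, -0.0082, 2, 0, 0, 0, 0.0022, -0.0082, 2, 0, 0, 0, 0.0022, -0.0082, 2, 0, 0, 0, 0.0022, -0.0082, 2, 0, 0, 0, 0, 0, 0, 0, 0])

```text
time: 19.35
tcp_pos: [0.5724, -0.2075, 0.2871]
tool_rot: [[-0.932, -0.323, 0.167], [-0.364, 0.837, -0.409], [-0.008, -0.442, -0.897]]
force: [6.1, 0.7, -1.6]
opening: 0.0138
```

```bash
python3 ang.py; cat > two.py <<'E'
import sys
from cell import optics
import cv2,numpy as np
n=sys.argv[1]
d=optics.snapshot("scene");a=cv2.resize(d["img"][210:360,210:410],None,fx=2,fy=2,interpolation=cv2.INTER_CUBIC)
e=optics.snapshot("top");b=cv2.resize(e["img"][210:360,260:460],None,fx=2,fy=2,interpolation=cv2.INTER_CUBIC)
np.savez(n+"s.npz",**d);np.savez(n+"t.npz",**e)
cv2.imwrite("pics/"+n+".png",np.hstack([a,b]))
E
python3 two.py v3
```

```text
19.35 bar [-0.0011  0.177   0.1714] r 0.2464 theta 0.46 tilt 0.458 F [ 6.1  0.7 -1.6] open 0.013780906928495448
```

View pics/v3.png

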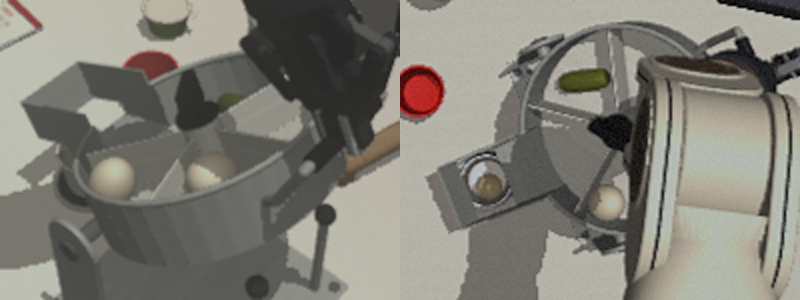

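The top view, right half at (487,188), shows the onion in the pot. I'll hold briefly and confirm before lowering.

apply_moves(series=[0, 0, 0, 0, 0, 0, 0, 0, 0, 0, 0, 0, 0, 0, 0, 0, 0, 0, 0, 0, 0, 0, 0, 0, 0, 0, 0, 0, 0, 0])

```text
time: 19.95
tcp_pos: [0.5726, -0.2083, 0.2862]
tool_rot: [[-0.932, -0.322, 0.166], [-0.362, 0.838, -0.408], [-0.007, -0.441, -0.898]]
force: [7.3, 1.4, -1.9]
opening: 0.0135
```

```bash
python3 two.py v4; python3 -c "
import numpy as np,cv2
d=np.load('v4t.npz')['img'];cv2.imwrite('pics/v4c.png',cv2.resize(d[270:340,260:350],None,fx=7,fy=7,interpolation=cv2.INTER_CUBIC))"
```

```text
(no output)
```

View pics/v4c.png

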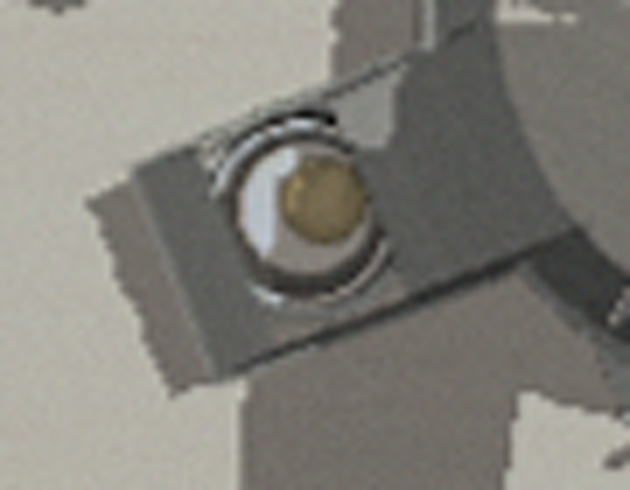

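The onion lies inside the pot. Lowering the drum.

apply_moves(series=[0, -0.002, 0.0082, -2, 0, 0, 0, -0.002, 0.0082, -2, 0, 0, 0, -0.002, 0.0082, -2, 0, 0, 0, -0.002, 0.0082, -2, 0, 0, 0, -0.002, 0.0082, -2, 0, 0, 0, -0.002, 0.0082, -2, 0, 0, 0, -0.002, 0.0082, -2, 0, 0])

```text
time: 20.75
tcp_pos: [0.5843, -0.2385, 0.2363]
tool_rot: [[-0.932, -0.353, 0.081], [-0.362, 0.912, -0.191], [-0.006, -0.208, -0.978]]
force: [5.5, 2.8, -4.8]
opening: 0.0132
```

apply_moves(series=[0, -0.002, 0.0082, -2, 0, 0, 0, -0.002, 0.0082, -2, 0, 0, 0, -0.002, 0.0082, -2, 0, 0, 0, -0.002, 0.0082, -2, 0, 0, 0, -0.002, 0.0082, -2, 0, 0, 0, 0, 0, 0, 0, 0])

```text
time: 21.35
tcp_pos: [0.5899, -0.2532, 0.1952]
tool_rot: [[-0.932, -0.361, 0.016], [-0.361, 0.932, -0.029], [-0.005, -0.033, -0.999]]
force: [4.7, 2.9, -5.7]
opening: 0.0133
```

```bash
python3 ang.py
```

```text
21.35 bar [-0.0009  0.2325  0.0812] r 0.2463 theta 0.027 tilt 0.033 F [ 4.7  2.9 -5.7] open 0.01333910138037404
```

apply_moves(series=[0, -0.001, 0.0035, -1, 0, 0, 0, -0.0005, 0.002, -0.7, 0, 0, 0, 0, 0, 0, 0, 0])

```text
time: 21.65
tcp_pos: [0.5903, -0.2542, 0.1907]
tool_rot: [[-0.932, -0.362, 0.006], [-0.362, 0.932, -0.002], [-0.005, -0.004, -1.0]]
force: [4.6, 3.0, -5.0]
opening: 0.0135
```

```bash
python3 ang.py
```

```text
21.65 bar [-0.0009  0.2341  0.0767] r 0.2463 theta 0.008 tilt 0.004 F [ 4.6  3.  -5. ] open 0.013515378643183796
```

apply_moves(series=[0, 0, 0.001, 0, 0, 0, 0, 0, 0.001, 0, 0, 0, 0, 0, 0, 0, 0, 0])

```text
time: 21.95
tcp_pos: [0.5904, -0.2545, 0.1897]
tool_rot: [[-0.932, -0.362, 0.007], [-0.362, 0.932, -0.004], [-0.005, -0.006, -1.0]]
force: [5.2, 3.2, -3.4]
opening: 0.0134
```

apply_moves(series=[0, 0, 0, 0, 0, 0, 0, 0, 0, 0, 0, 0, 0, 0, 0, 0, 0, 0, 0, 0, 0, 0, 0, 0], grip=0.5)

```text
time: 22.35
tcp_pos: [0.5898, -0.2556, 0.1903]
tool_rot: [[-0.932, -0.361, 0.007], [-0.361, 0.932, -0.006], [-0.004, -0.008, -1.0]]
force: [0.1, 0.2, 0.3]
opening: 0.0429
```

apply_moves(series=[0, 0, -0.01, 0, 0, 0, 0, 0, -0.03, 0, 0, 0, 0, 0, -0.04, 0, 0, 0, 0, 0, -0.04, 0, 0, 0, 0, 0, 0, 0, 0, 0])

```text
time: 22.85
tcp_pos: [0.5914, -0.2557, 0.3184]
tool_rot: [[-0.932, -0.361, 0.019], [-0.362, 0.932, -0.011], [-0.014, -0.017, -1.0]]
force: [1.2, -0.4, 0.6]
opening: 0.0429
```

```bash
python3 snapw.py w17; python3 - <<'E'
from h import *
from cell import ctrl
s=ctrl.observe();R0=s["tool_rot"];p0=s["tcp_pos"]
R1=Rlean(45);pot=st((0,-.196,.004))
pre=pot+Z*.044+R1[:,2]*(.027-.13);print("pre",pre)
w=Ro.from_matrix(R0.T@R1).as_rotvec();Rm=R0@Ro.from_rotvec(w*.6).as_matrix()
pm=np.array([.42,.15,.30])
plan(p0,R0,pm,Rm);plan(pm,Rm,pre,R1)
E
```

```text
22.85 [ 0.5914 -0.2557  0.3184] [-0.407  0.527  0.65   1.672 -0.002 -0.777] [ 1.2 -0.4  0.6] 0.04285674309761565
pre [0.43278374 0.14913847 0.120832  ]
0.0013,0.0440,0.0009,2.10,-2.05,5.09,
0.0052,0.0437,-0.0008,2.10,-2.05,5.09,
0.0090,0.0430,-0.0027,2.10,-2.05,5.09,
0.0126,0.0419,-0.0046,2.10,-2.05,5.09,
0.0161,0.0404,-0.0066,2.10,-2.05,5.09,
0.0193,0.0386,-0.0087,2.10,-2.05,5.09,
0.0223,0.0364,-0.0108,2.10,-2.05,5.09,
0.0250,0.0338,-0.0130,2.10,-2.05,5.09
--
0.0274,0.0310,-0.0151,2.10,-2.05,5.09,
0.0294,0.0279,-0.0172,2.10,-2.05,5.09,
0.0145,0.0070,0.0321,2.80,-2.73,6.79,
0.0168,0.0066,0.0310,2.80,-2.73,6.79,
0.0190,0.0060,0.0299,2.80,-2.73,6.79,
0.0211,0.0051,0.0287,2.80,-2.73,6.79,
0.0229,0.0038,0.0274,2.80,-2.73,6.79,
```

View pics/w17.png

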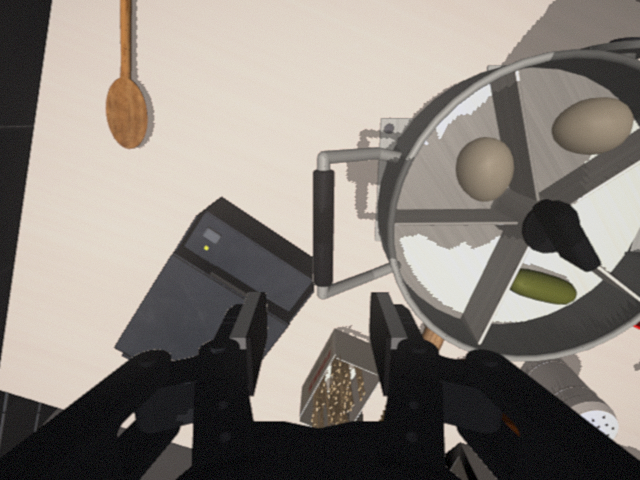

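The drum is level again and the eggs and gherkin are in place. Going back for the pot.

apply_moves(series=[0.0013, 0.044, 0.0009, 2.1, -2.05, 5.09, 0.0052, 0.0437, -0.0008, 2.1, -2.05, 5.09, 0.009, 0.043, -0.0027, 2.1, -2.05, 5.09, 0.0126, 0.0419, -0.0046, 2.1, -2.05, 5.09, 0.0161, 0.0404, -0.0066, 2.1, -2.05, 5.09, 0.0193, 0.0386, -0.0087, 2.1, -2.05, 5.09, 0.0223, 0.0364, -0.0108, 2.1, -2.05, 5.09, 0.025, 0.0338, -0.013, 2.1, -2.05, 5.09])

```text
time: 23.7
tcp_pos: [0.4522, 0.067, 0.2998]
tool_rot: [[-0.888, 0.364, 0.28], [0.287, 0.916, -0.279], [-0.358, -0.167, -0.919]]
force: [1.0, 0.5, 0.2]
opening: 0.0429
```

apply_moves(series=[0.0274, 0.031, -0.0151, 2.1, -2.05, 5.09, 0.0294, 0.0279, -0.0172, 2.1, -2.05, 5.09, 0, 0, 0, 0, 0, 0], grip=1)

```text
time: 24.0
tcp_pos: [0.4208, 0.1425, 0.2963]
tool_rot: [[-0.809, 0.504, 0.302], [0.396, 0.847, -0.355], [-0.435, -0.168, -0.885]]
force: [-0.3, -0.5, -0.7]
opening: 0.0832
```

```bash
python3 - <<'E'
from h import *
from cell import ctrl
s=ctrl.observe();R0=s["tool_rot"];p0=s["tcp_pos"];print(p0)
R1=Rlean(45);pot=st((0,-.196,.004));pre=pot+Z*.044+R1[:,2]*(.027-.13)
plan(p0,R0,pre,R1)
E
```

```text
[0.42079817 0.14247988 0.2962623 ]
0.0115,0.0069,0.0261,2.43,-2.48,6.06,
0.0134,0.0066,0.0253,2.43,-2.48,6.06,
0.0151,0.0062,0.0244,2.43,-2.48,6.06,
0.0168,0.0055,0.0234,2.43,-2.48,6.06,
0.0183,0.0046,0.0225,2.43,-2.48,6.06,
0.0197,0.0035,0.0215,2.43,-2.48,6.06,
```

apply_moves(series=[0.0115, 0.0069, 0.0261, 2.43, -2.48, 6.06, 0.0134, 0.0066, 0.0253, 2.43, -2.48, 6.06, 0.0151, 0.0062, 0.0244, 2.43, -2.48, 6.06, 0.0168, 0.0055, 0.0234, 2.43, -2.48, 6.06, 0.0183, 0.0046, 0.0225, 2.43, -2.48, 6.06, 0.0197, 0.0035, 0.0215, 2.43, -2.48, 6.06, 0, 0, 0, 0, 0, 0, 0, 0, 0, 0, 0, 0])

```text
time: 24.8
tcp_pos: [0.4356, 0.1433, 0.122]
tool_rot: [[-0.251, 0.935, 0.25], [0.66, 0.354, -0.662], [-0.708, -0.002, -0.706]]
force: [-0.2, 0.2, -0.1]
opening: 0.0857
```

```bash
python3 snapw.py w18; python3 two.py v5
```

```text
24.8 [0.4356 0.1433 0.122 ] [ 0.763  0.486 -0.214  1.245 -0.709  2.111] [-0.2  0.2 -0.1] 0.08566126738855502
```

View pics/w18.png

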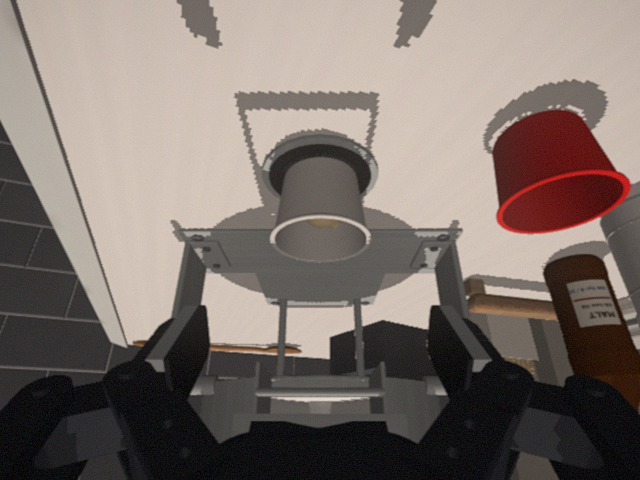

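View pics/v5.png

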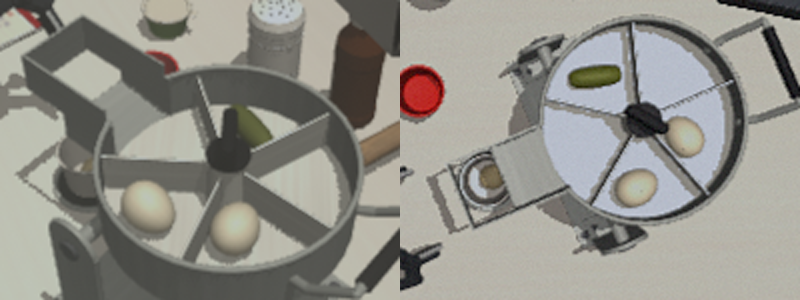

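The wrist view shows the pot on its rest, rim at about (321,238), with the onion visible inside. The drum is level and empty at the spout.

```bash
python3 - <<'E'
from h import *
from cell import ctrl
w=load("w18");p=onz(w,(321,238.5),.0555);print(p,tost(p));t=load("v5t")
s=ctrl.observe();R1=Rlean(45)
pot=.5*(p+st((-.0005,-.1975,0)));pot[2]=.004;print(tost(pot))
tgt=pot+np.array([.0072,-.0185,.0219]);print(tgt)
plan(s["tcp_pos"],s["tool_rot"],tgt,R1,n=8)
E
```

```text
[0.46048902 0.08259983 0.0555    ] [-0.00176828 -0.19677753  0.0555    ]
[-0.00113414 -0.19713877  0.004     ]
[0.46696717 0.0642073  0.0259    ]
0.0012,-0.0001,0.0164,-0.01,-0.02,-0.08,
0.0012,-0.0001,0.0164,-0.01,-0.02,-0.08,
0.0012,-0.0001,0.0164,-0.01,-0.02,-0.08,
0.0012,-0.0001,0.0164,-0.01,-0.02,-0.08,
0.0012,-0.0001,0.0164,-0.01,-0.02,-0.08,
0.0012,-0.0001,0.0164,-0.01,-0.02,-0.08,
0.0012,-0.0001,0.0164,-0.01,-0.02,-0.08,
0.0012,-0.0001,0.0164,-0.01,-0.02,-0.08
--
```

apply_moves(series=[0.0012, 0, 0.0164, 0, 0, -0.1, 0.0012, 0, 0.0164, 0, 0, -0.1, 0.0012, 0, 0.0164, 0, 0, -0.1, 0.0012, 0, 0.0164, 0, 0, -0.1, 0.0012, 0, 0.0164, 0, 0, -0.1, 0.0012, 0, 0.0164, 0, 0, -0.1, 0, 0, 0, 0, 0, 0])

```text
time: 25.65
tcp_pos: [0.4589, 0.083, 0.0497]
tool_rot: [[-0.255, 0.934, 0.252], [0.66, 0.358, -0.66], [-0.706, -0.002, -0.708]]
force: [-0.4, -0.4, 0.7]
opening: 0.0857
```

```bash
python3 snapw.py w19;python3 - <<'E'
from h import *
w=load("w19");print(w["R"].T@(np.array([.46697,.0642,.0255])-w["tcp"]))
E
```

```text
25.65 [0.4589 0.083  0.0497] [ 0.638  0.538 -0.362  0.933 -0.748  1.945] [-0.4 -0.4  0.7] 0.0857285412036061
[0.00258608 0.00081032 0.03155144]
```

View pics/w19.png

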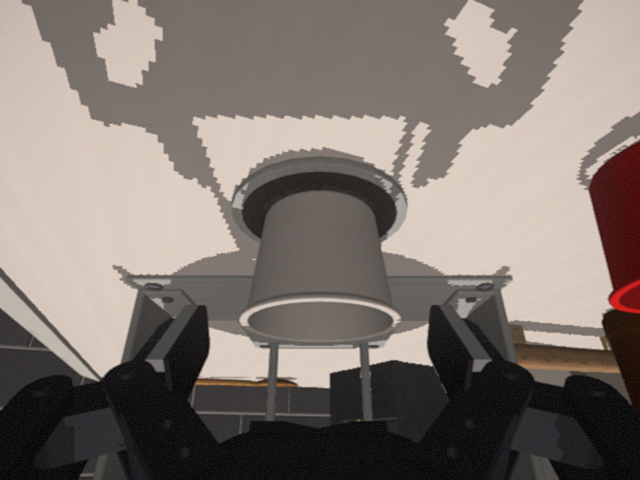

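The rim is centred at about (319,317) between the fingers. Moving in to grip.

apply_moves(series=[0.0006, 0.0002, 0.008, 0, 0, 0, 0.0006, 0.0002, 0.008, 0, 0, 0, 0.0006, 0.0002, 0.008, 0, 0, 0, 0.0006, 0.0002, 0.0075, 0, 0, 0, 0, 0, 0, 0, 0, 0])

```text
time: 26.2
tcp_pos: [0.4663, 0.0642, 0.0231]
tool_rot: [[-0.258, 0.933, 0.25], [0.658, 0.359, -0.662], [-0.707, -0.006, -0.707]]
force: [-0.3, -0.6, -0.5]
opening: 0.0854
```

apply_moves(series=[0, 0, 0, 0, 0, 0, 0, 0, 0, 0, 0, 0, 0, 0, 0, 0, 0, 0, 0, 0, 0, 0, 0, 0, 0, 0, 0, 0, 0, 0, 0, 0, 0, 0, 0, 0], grip=0.6, force=30)

```text
time: 26.8
tcp_pos: [0.4669, 0.0653, 0.0242]
tool_rot: [[-0.257, 0.933, 0.252], [0.659, 0.36, -0.661], [-0.707, -0.004, -0.707]]
force: [-2.2, 1.7, 3.3]
opening: 0.0648
```

apply_moves(series=[-0.002, 0, -0.002, 0, 0, 0, -0.0036, 0, -0.0036, 0, 0, 0, -0.0036, 0, -0.0036, 0, 0, 0, -0.0036, 0, -0.0036, 0, 0, 0, 0, 0, 0, 0, 0, 0])

```text
time: 27.3
tcp_pos: [0.4674, 0.0655, 0.0429]
tool_rot: [[-0.256, 0.933, 0.253], [0.659, 0.36, -0.66], [-0.707, -0.002, -0.707]]
force: [-0.0, 0.9, -1.7]
opening: 0.0648
```

```bash
python3 snapw.py w20
```

```text
27.3 [0.4674 0.0655 0.0429] [ 0.597  0.539 -0.385  0.872 -0.759  1.89 ] [-0.   0.9 -1.7] 0.06482401114048683
```

View pics/w20.png

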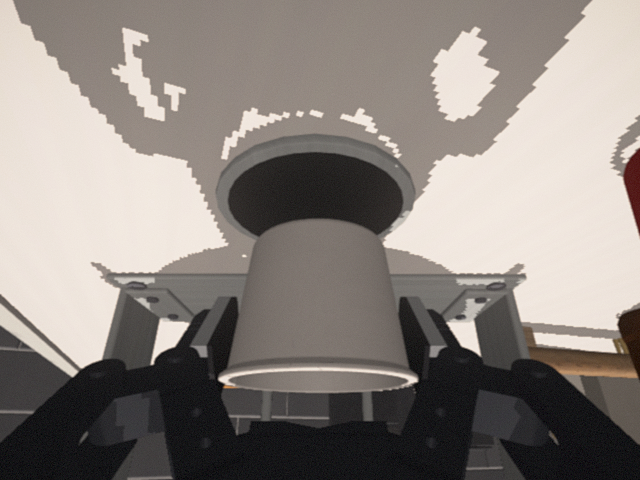

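The pot is lifted with the onion. Moving out from under the spout and over to the pad.

apply_moves(series=[0.008, 0, -0.008, 0, 0, 0, 0.016, 0, -0.016, 0, 0, 0, 0.021, 0, -0.021, 0, 0, 0, 0.021, 0, -0.021, 0, 0, 0, 0.021, 0, -0.021, 0, 0, 0, 0.016, 0, -0.016, 0, 0, 0, 0, 0, 0, 0, 0, 0])

```text
time: 28.05
tcp_pos: [0.4145, 0.2042, 0.0416]
tool_rot: [[-0.259, 0.932, 0.255], [0.659, 0.363, -0.659], [-0.706, -0.003, -0.708]]
force: [-1.4, -0.3, -1.2]
opening: 0.0647
```

apply_moves(series=[0.0, 0.01, -0.01, 0, 0, 0, 0.02, 0.02, -0.02, 0, 0, 0, 0.02, 0.022, -0.02, 0, 0, 0, 0.02, 0.02, -0.02, 0, 0, 0, 0.018, 0.012, -0.018, 0, 0, 0, 0, 0, 0, 0, 0, 0, 0, 0, 0, 0, 0, 0])

```text
time: 28.75
tcp_pos: [0.4508, 0.3402, 0.0481]
tool_rot: [[-0.258, 0.933, 0.251], [0.658, 0.36, -0.662], [-0.708, -0.005, -0.706]]
force: [-0.1, -0.0, -1.4]
opening: 0.0647
```

```bash
python3 snapw.py w21; python3 two.py v6; python3 - <<'E'
from h import *
w=load("w21");off=np.array([.0071,-.0174,0]);pot=w["tcp"]-off;print("pot",pot,"to pad",np.array([.4398,.3752])-pot[:2])
tgt=np.array([.4398,.3752,0])+off;tgt[2]=w["tcp"][2];print(w["R"].T@(tgt-w["tcp"]))
i=load("v6t")["img"];cv2.imwrite("pics/v6c.png",cv2.resize(i[200:380,120:300],None,fx=3,fy=3,interpolation=cv2.INTER_CUBIC))
E
```

```text
28.75 [0.4508 0.3402 0.0481] [ 0.965  0.869  0.287  1.505 -0.623  2.336] [-0.1 -0.  -1.4] 0.0646637793130663
pot [0.44365295 0.35758042 0.04806245] to pad [-0.00385295  0.01761958]
[ 0.01258115  0.00274391 -0.01262856]
```

View pics/w21.png

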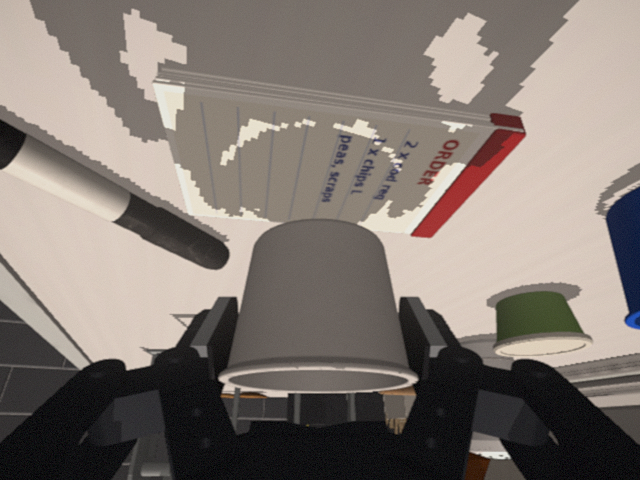

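View pics/v6c.png

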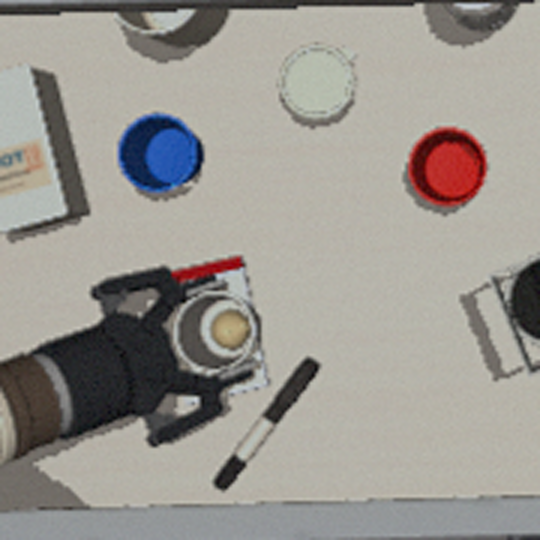

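The onion is visible in the pot from above. The wrist view shows the pad ahead with corners at about (157,82), (523,127), (428,236) and (193,214). I'll cross-check its centre.

```bash
python3 - <<'E'
from h import *
w=load("w21")
q=[onz(w,p,.009) for p in((157,82),(523,127),(428,236),(193,214))]
for a in q:print(a.round(4))
print("pad",np.mean(q,0),[np.linalg.norm(q[i]-q[(i+1)%4]).round(4) for i in range(4)])
E
```

```text
[0.3791 0.3992 0.009 ]
[0.4885 0.4236 0.009 ]
[0.5048 0.3504 0.009 ]
[0.3946 0.3289 0.009 ]
pad [0.44173313 0.37551406 0.009     ] [np.float64(0.1121), np.float64(0.075), np.float64(0.1123), np.float64(0.072)]
```

apply_moves(series=[0.004, 0.0012, -0.004, 0, 0, 0, 0.004, 0.0012, -0.004, 0, 0, 0, 0.004, 0.0011, -0.004, 0, 0, 0, 0, 0, 0, 0, 0, 0])

```text
time: 29.3
tcp_pos: [0.4478, 0.3591, 0.0488]
tool_rot: [[-0.257, 0.933, 0.253], [0.659, 0.361, -0.66], [-0.707, -0.003, -0.708]]
force: [0.2, 0.3, -1.9]
opening: 0.0647
```

apply_moves(series=[0.0035, 0, 0.0035, 0, 0, 0, 0.0035, 0, 0.0035, 0, 0, 0, 0.0025, 0, 0.0025, 0, 0, 0, 0.0015, 0, 0.0015, 0, 0, 0, 0, 0, 0, 0, 0, 0, 0, 0, 0, 0, 0, 0])

```text
time: 29.9
tcp_pos: [0.4479, 0.3579, 0.0332]
tool_rot: [[-0.257, 0.933, 0.252], [0.659, 0.36, -0.661], [-0.707, -0.004, -0.707]]
force: [0.2, 0.5, -1.3]
opening: 0.0644
```

```bash
python3 snapw.py w22;python3 -c "
from h import *
print(load('w22')['tcp']-np.array([.0071,-.0174,0]))"
```

```text
29.9 [0.4479 0.3579 0.0332] [ 0.984  0.911  0.332  1.518 -0.613  2.355] [ 0.2  0.5 -1.3] 0.06435321155703669
[0.44079493 0.37525837 0.03321532]
```

View pics/w22.png

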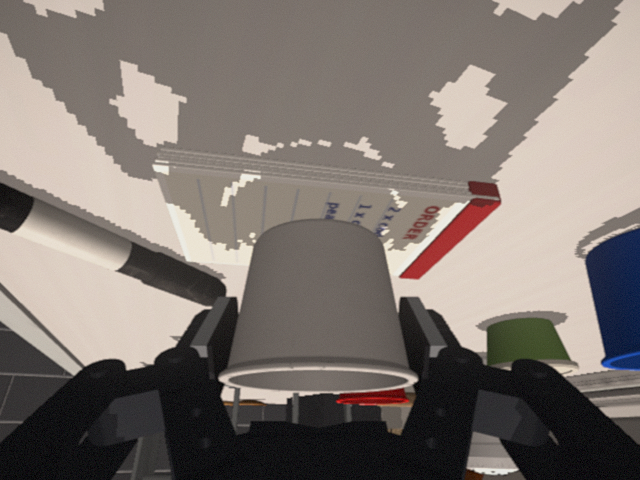

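Position is good. About 4 mm left to lower, in small steps.

apply_moves(series=[0.0012, 0, 0.0012, 0, 0, 0, 0.0012, 0, 0.0012, 0, 0, 0, 0, 0, 0, 0, 0, 0])

```text
time: 30.25
tcp_pos: [0.4478, 0.3579, 0.0296]
tool_rot: [[-0.257, 0.933, 0.251], [0.659, 0.36, -0.661], [-0.707, -0.004, -0.707]]
force: [0.5, 0.1, -2.3]
opening: 0.0648
```

apply_moves(series=[0.0006, 0, 0.0006, 0, 0, 0, 0, 0, 0, 0, 0, 0])

```text
time: 30.45
tcp_pos: [0.4478, 0.3579, 0.0289]
tool_rot: [[-0.257, 0.933, 0.252], [0.659, 0.36, -0.661], [-0.707, -0.004, -0.707]]
force: [0.8, 0.1, -1.7]
opening: 0.0649
```

apply_moves(series=[0.0006, 0, 0.0006, 0, 0, 0, 0, 0, 0, 0, 0, 0])

```text
time: 30.65
tcp_pos: [0.4479, 0.3581, 0.0283]
tool_rot: [[-0.257, 0.933, 0.252], [0.659, 0.36, -0.661], [-0.707, -0.004, -0.707]]
force: [-0.6, -1.0, -0.1]
opening: 0.0648
```

```bash
python3 snapw.py w23
```

```text
30.65 [0.4479 0.3581 0.0283] [ 0.984  0.917  0.33   1.51  -0.613  2.355] [-0.6 -1.  -0.1] 0.06476021786180693
```

View pics/w23.png

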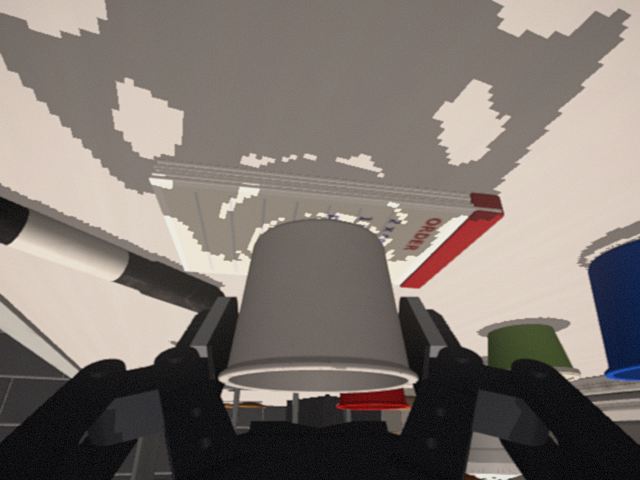

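The weight has come off (Fz ≈ 0), so the pot is on the pad. Releasing and backing out.

apply_moves(series=[0, 0, 0, 0, 0, 0, 0, 0, 0, 0, 0, 0, 0, 0, 0, 0, 0, 0, 0, 0, 0, 0, 0, 0], grip=1)

```text
time: 31.1
tcp_pos: [0.4479, 0.3579, 0.0282]
tool_rot: [[-0.257, 0.933, 0.252], [0.659, 0.36, -0.661], [-0.707, -0.004, -0.707]]
force: [-0.9, -0.4, 0.1]
opening: 0.0852
```

apply_moves(series=[0, 0, -0.008, 0, 0, 0, 0, 0, -0.015, 0, 0, 0, 0, 0, -0.025, 0, 0, 0, 0, 0, -0.03, 0, 0, 0, 0, 0, -0.04, 0, 0, 0, 0, 0, -0.03, 0, 0, 0, 0, 0, 0, 0, 0, 0])

```text
time: 31.8
tcp_pos: [0.4098, 0.4599, 0.1361]
tool_rot: [[-0.257, 0.932, 0.257], [0.663, 0.363, -0.655], [-0.704, 0.002, -0.711]]
force: [0.4, -0.5, 0.4]
opening: 0.0855
```

```bash
python3 snapw.py w24; python3 two.py v7; python3 - <<'E'
from h import *
i=load("v7t")["img"];a=cv2.resize(i[240:360,150:310],None,fx=3,fy=3,interpolation=cv2.INTER_CUBIC)
j=load("v7s")["img"];b=cv2.resize(j[160:280,150:310],None,fx=2,fy=2,interpolation=cv2.INTER_CUBIC)
b=cv2.copyMakeBorder(b,0,a.shape[0]-b.shape[0],0,0,cv2.BORDER_CONSTANT);cv2.imwrite("pics/v7c.png",np.hstack([a,b]))
E
```

```text
31.8 [0.4098 0.4599 0.1361] [ 1.104  0.981  0.759  1.932 -0.551  2.473] [ 0.4 -0.5  0.4] 0.08547980916444782
```

View pics/w24.png

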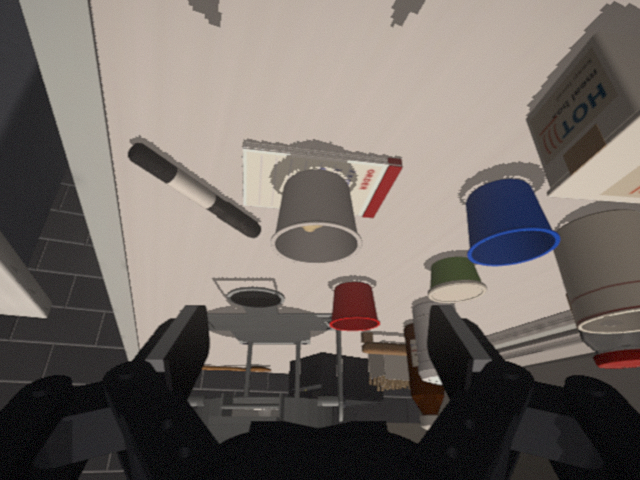

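View pics/v7c.png

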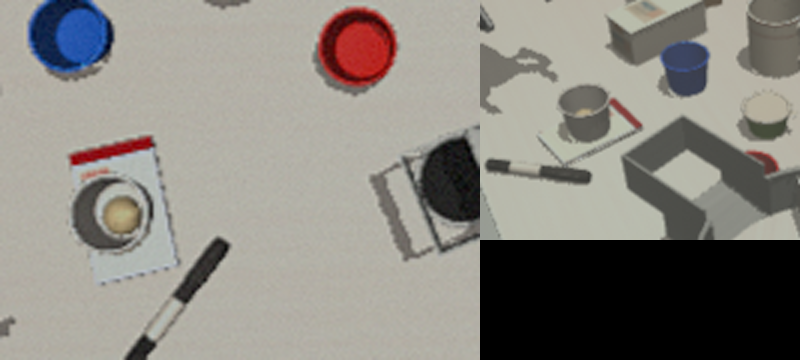

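View pics/v7.png

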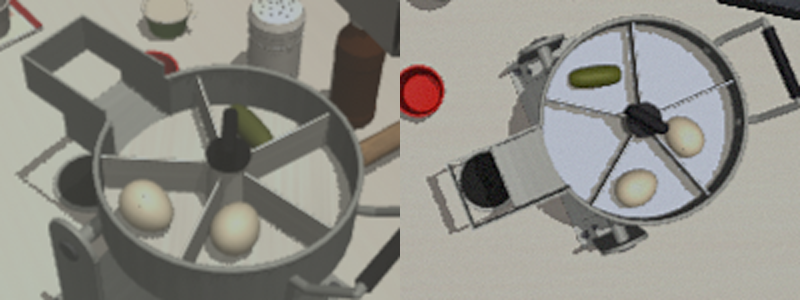

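```bash
python3 - <<'E'
from h import *
t=load("v7t");s=load("v7s")
p=onz(t,(150+112/3,240+213.5/3),.061);o=onz(t,(150+123/3,240+215/3),.03);print("pot",p,"off pad",np.linalg.norm(p[:2]-[.4405,.3752]),"onion off",np.linalg.norm((p-o)[:2]))
def cc(img,box,thr):
    x0,y0,x1,y1=box;m=(img[y0:y1,x0:x1].max(2)<thr).astype(np.uint8)
    n,l,st_,ce=cv2.connectedComponentsWithStats(m);i=1+np.argmax(st_[1:,4]);r=cv2.minAreaRect(np.argwhere(l==i)[:,::-1].astype(np.float32));return (r[0][0]+x0,r[0][1]+y0)
print("handle",tri([ray(t,cc(t["img"],(438,215,468,268),50)),ray(s,cc(s["img"],(388,312,425,358),60))]))
from cell import job_done
job_done()
E
```

```text
pot [0.44011724 0.37185248 0.061     ] off pad 0.0033693362641755995 onion off 0.003508388015273253
handle (array([ 0.58866914, -0.25371864,  0.20464704]), [np.float64(6.16479822140653e-05), np.float64(6.164798221405227e-05)])
the job is handed in; nothing more can be done
```

The onion is in the steel ramekin, which stands upright on the order pad, and I handed the job in at about 32 s of the 72 s allowed. No verdict comes back, so what follows rests on my own checks.

**What I did:** I stood the ramekin on the pot rest, within about 2 mm of its middle, and turned the wheel about 138° clockwise until the onion's compartment faced the spout. I lifted the handle to about 0.46 rad and the onion dropped into the pot. Then I lowered the carousel and moved the pot to the pad.

**Last checks:**
- **Pot:** about 3 mm from the pad's middle and upright in the pictures.
- **Onion:** visible in the pot, about 4 mm from its axis.
- **Carousel:** level. The handle is at 204.6 mm, against 204.4 mm at the start.
- **Eggs and gherkin:** all still in the carousel.
- **Bystanders:** the dredger and bottle were still standing in the last pictures. I didn't measure them, and I never identified the dip tub in the pictures.
- **Robot:** clear of everything, with no contact force.

**Disagreements:** when I set the pot down on the rest, two estimates of its position there differed by about 7 mm. The view after release put it about 2 mm off centre. The pot touched the pad about 1 mm lower than I had calculated. Nothing else failed or disagreed.

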